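# Seat and screw the grain mill's hopper to its mark

## Robot

A 7-joint arm with a two-finger parallel gripper is mounted at the origin on the work surface. World frame = base frame: x ahead of the robot, y to its left, z up, the work surface at z = 0. Lengths are in m, angles in degrees, forces in N, time in s.
With the tool pointing down it reaches from about 0.425 to 0.875 m from the base axis. Payload 4.7 kg.
Tool frame: the origin (TCP) lies on the centre line of the jaws, within the pads' length; the fingertips stand ctrl.finger_overhang ahead of it and the grasp point (between the pads) is the TCP (ctrl.finger_overhang is the distance from the TCP to the fingertips, in m); z points along the fingers, y is the direction in which the jaws open and shut (so a half turn about z gives the same grasp; the last joint's range is limited). The gripper opens to 85 mm and grips with 20 to 120 N. Pads are 22 mm wide; open, the fingers measure 114 mm over their backs; the gripper's body (76 mm by 85 mm) begins 54 mm behind the grasp point. The pads swing forward as they close: fully open they stand 13 mm farther back than shut.
Start: joints at [-64.28, 18.392, -4.016, 83.108, 1.295, 78.541, -3.26], TCP at [0.274, 0.59, 0.25] pointing down, gripper open.
Joint ranges: [-163.93, 163.93], [-17.29, 119.83], [-79.2, 71.16], [3.27, 140.29], [-89.18, 269.18], [5.43, 117.66], [-154.24, 154.24]. Speed limits (degrees/s): [147.25, 147.25, 180, 180, 180, 180, 180].

## Interface

Orientations are given as a 3x3 rotation matrix whose columns are the frame's x, y, z axes.
In Python, from workcell import monitor, imaging, job, spotter, ctrl gives the robot as it stands.
- The arm moves only by the tool step_arm, never from a script. Its argument "steps" is text: rows parted by semicolons, each of 5 numbers parted by spaces: the closure, from -1 (fully open) to 1 (shut), then the shift along the tool's x, y, z in units of 25 mm (1.0 is 25 mm), then the turn about the tool's z in units of 8 degrees (1.0 is 8 degrees). In form: hand dx dy dz twist; .... A call has exactly 10 rows; each row shifts and turns the pose as measured when the row begins, along the tool's axes as they then stand; what a row does not reach is not made up. A row lasts 1/8 s, in which the tool goes at most 62.5 mm and 10.7 degrees, less where a joint would pass 70% of its speed; a pose out of reach is approached as far as the arm can. A call is refused whole if a number of a shift passes 1 or a number of a turn 1, either way. A call with a gripper value outside its range is refused whole. The fingers move at their own pace and stop on an object; "squeeze" is the grip in N (left out, the last holds). Time passes only in rows, so rows that do not move let the fingers close, or fill a call up. It gives the time, the measured TCP pose, the force and the opening at its end, in the units of the state.
- monitor.observe(): the state, without advancing time (a new reading comes with each control period).
- imaging.camera(name): name is "scene" or "top" or "wrist"; returns a dict with "image" (480x640x3 uint8, red, green, blue), "fx", "fy", "cx", "cy" (pixels), "T" (4x4, takes a point from camera to world coordinates); the wrist camera has in their place "mount" (4x4, takes a point from camera to tool coordinates, whose origin is the TCP and whose axes are the flange's). Camera axes: x right, y down, z forward; pixel columns grow to the right and rows downward; lengths in m; the calibration is good to about 2 mm. The wrist camera is an equidistant fisheye: a pixel r from the principal point sees the ray r / f radians off the axis. A picture is of the moment at which its call begins: read the wrist's pose just before it. There is no depth.
- job.finish_job(): hands the job in, once; it reports no verdict.
Trained networks look in a picture, given as the dict that the camera call returned (one of the last four; its "shot" number tells which), for a name from the list of things; names that differ only in an ending like _2 or _b are one class to them, and where a whole thing is asked for, a point or a joint stands for the part that bears it (a point fixed in the world has none). Each returns a list of dicts, best first, with "confidence" (0 to 1); they miss things now and then, are a little off and sometimes report something else, mostly with a low value. They report only what shows in the picture. A call takes as long as a camera call. They do not tell look-alikes from the thing itself.
- spotter.look_for(picture, thing): "at" ([x, y, z] in m, in world coordinates, good to about 4 mm: the middle of the surface that is visible of it).
- spotter.silhouettes(picture, thing): "region" (480x640 bool, what is visible of it).
The state is a dict: "time": time; "joint_pos": joint angles; "dq": joint speeds; "joint_efforts": joint torques, N m; "tcp_pos": TCP position; "eef_rot": TCP orientation; "contact_force": force on the tool from outside, world axes, zero at the start; "torque": the same for the moment, N m; "grip_width": finger opening in m.
Only numpy, scipy, OpenCV 4.12 (cv2) and the standard library are available. Lean on these libraries where they do the work, as an engineer would, in place of code of your own. Each camera call takes 0.05 s, during which the arm holds its last target.

## Task

Put the grain mill back together: the square beech hopper lies on its side, so stand it upright on the table on its foot and let go of it, then take it again from above and seat it fully down on the mill's brass carrier with its windowed face over the carrier's red line. Screw hopper and carrier clockwise (seen from above) until the windowed face points straight at the red mark on the mill's top; there is no stop there, so watch it. Let go, leaving the hopper seated, and leave the other things on the table where they are.

Things in the scene. Friction and masses are not known exactly. Their poses are not given: they have to be found in the camera images.
- hopper: Square beech hopper, 56 x 56 mm outside with flat walls, 120 mm long, about 280 g, open at the mouth, lying on its side at the start; stands safely on its foot. Origin: centre of the foot's underside, on the long axis. x runs along the axis from foot to mouth; z points out of the windowed face (amber window, red stripe, red bar on the rim), which is up at the start.
- hopper_face (a point): Point on the outside of the hopper's windowed face, on the red stripe, 28 mm from the axis and 30 mm above the foot.
- hopper_socket (a point): Mouth of the free corner of the socket in the hopper's foot, between its +y and +z walls, 17.5 mm from the axis along each. The socket is 46 x 46 mm inside and 22 mm deep; its other three corners are filled with 6.5 mm blocks, so that the carrier's key fits only here.
- mill: Compact grain mill, a fixed beech block 150 x 150 mm, 130 mm high. Origin: centre of its underside, below the carrier's axis; z up; its front with the flour chute and the red mark is at -x.
- mill_mark (a point): Centre of the red mark (22 mm long) on the mill's top, 62.5 mm in front of (-x in the mill's frame) the carrier's axis.
- carrier: Threaded carrier on top of the mill: brass disc, 100 mm across. Origin: centre of the disc's upper face, on its vertical axis; the seated hopper's foot rests on this face (about 140 mm above the table). x points along its red line, z up. Turning it clockwise takes about 0.15 N m and lowers it 1.6 mm per radian; it stays where it is left. A steel centring boss (44 mm across, 18 mm high, bevelled) stands on it.
- carrier_key (a point): Top of the carrier's key, 8 x 8 mm, 9 mm above the disc, at x = +17.5, y = -17.5 mm in the carrier's frame. The hopper seats only with its windowed face towards the red line (a few degrees of play); turned otherwise it rides 9 mm high on the key.
- carrier_line (a point): Outer end of the carrier's red line, on the disc's upper face, 48 mm from the axis. At the start it is about 2 to 3 rad short of the mark in the clockwise sense (seen from above); the thread goes on about 1.6 rad past the mark and also runs back.
- jar: Bystander: glass storage jar with flip-top lid, 92 mm across, 150 mm high, origin under its centre.
- pitcher: Bystander: white ceramic pitcher, 88 mm across, 115 mm high, origin under its centre.
- rolling_pin: Bystander: beech rolling pin, 44 mm thick, 370 mm long along its y, origin under its centre.
- pastry_wheel: Bystander: steel pastry wheel with a wooden handle, lying along its x, 180 mm long, 25 mm high, origin under its middle.
- mug: Bystander: white mug, 80 mm across, 90 mm high, handle at its +y, origin under its centre.
Things that resemble listed ones, but are neither listed nor needed, are in the scene too. There is more than one size of the mill; the job needs the largest.

How it is judged:
By the outcome, as a careful person would: the job done as asked, in the order asked, and still so for the second after the job is handed in, with the robot touching nothing.
It also fails if it takes over 72 s, if anything falls off the work surface, if the arm or the gripper's body presses on something with over 40 N, if the wrist force passes 120 N, or if a joint passes its speed limit or range.

## Working session

There is one attempt and no reset: what is moved stays moved. The work goes in short steps, Python scripts to look and compute and a tool call to move; the robot and the scene stay as the last step left them, time stands still between calls to the robot, and variables do not carry over. Pictures are saved under pics/ and viewed, and the job is handed in when it is done.

Besides the shell and the picture viewer there is one more tool, called after "Emit:" as name(argument=value, ...) on one line, values as JSON. step_arm: Moves the arm, as the interface text tells. Its arguments: {"type":"object","properties":{"steps":{"type":"string"},"squeeze":{"type":"number"}},"required":["steps"]}

```bash
mkdir -p pics; cat > h.py <<'E'
import numpy as np,cv2
from workcell import monitor,imaging,job,spotter,ctrl
def save(p,n,crop=None,s=1):
    im=p["image"]
    if crop: im=im[crop[1]:crop[3],crop[0]:crop[2]]
    im=cv2.resize(im[:,:,::-1],None,fx=s,fy=s,interpolation=cv2.INTER_CUBIC)
    cv2.imwrite("pics/"+n+".png",im)
def ray(p,u,v,T=None):
    T=np.array(p["T"]) if T is None else T
    d=np.array([(u-p["cx"])/p["fx"],(v-p["cy"])/p["fy"],1]);return T[:3,3],T[:3,:3]@d
def atz(p,u,v,z):
    o,d=ray(p,u,v);t=(z-o[2])/d[2];return o+t*d
def proj(p,X):
    T=np.array(p["T"]);c=T[:3,:3].T@(np.array(X)-T[:3,3]);return p["fx"]*c[0]/c[2]+p["cx"],p["fy"]*c[1]/c[2]+p["cy"]
def st():
    s=monitor.observe();print("t",s["time"],"tcp",np.round(s["tcp_pos"],4),"F",np.round(s["contact_force"],1),"w",s["grip_width"]);print(np.round(s["eef_rot"],3).tolist(),np.round(s["joint_pos"],1));return s
E
python3 - <<'E'
from h import *
st();print(ctrl.finger_overhang)
for n in["scene","top"]:
    p=imaging.camera(n);save(p,n+"0");print(n,p["fx"],p["cx"],p["cy"],np.round(p["T"],3).tolist())
    for k in["hopper","hopper_face","mill","mill_mark","carrier","carrier_key","carrier_line","jar","pitcher","mug"]:
        for r in spotter.look_for(p,k)[:4]: print(k,np.round(r["at"],3),round(r["confidence"],2),np.round(proj(p,r["at"])))
E
```

```text
t 0.0 tcp [0.2736 0.589  0.2492] F [ 0.  -1.   0.2] w 0.08536021477819343
[[-0.907, 0.421, -0.001], [0.421, 0.907, -0.002], [-0.0, -0.002, -1.0]] [-64.3  18.4  -4.   83.2   1.3  78.5  -3.3]
0.019
scene 548.3912872971733 310.6636779052343 246.24109496835445 [[0.577, 0.677, -0.457, 1.135], [0.816, -0.479, 0.322, -0.502], [-0.001, -0.559, -0.829, 1.202], [0.0, 0.0, 0.0, 1.0]]
hopper [0.521 0.234 0.054] 0.82 [403. 199.]
hopper_face [ 0.376 -0.025  0.015] 0.55 [293. 217.]
hopper_face [ 0.542 -0.221  0.14 ] 0.22 [261. 272.]
mill [ 0.56  -0.235  0.128] 0.85 [260. 283.]
mill [ 0.593 -0.016  0.095] 0.83 [346. 254.]
mill [ 0.338 -0.33   0.089] 0.6 [180. 246.]
mill_mark [ 0.34  -0.324  0.096] 0.84 [182. 244.]
mill_mark [ 0.588 -0.018  0.09 ] 0.77 [344. 254.]
mill_mark [ 0.374 -0.029  0.012] 0.68 [291. 218.]
mill_mark [ 0.555 -0.234  0.131] 0.61 [260. 281.]
carrier [ 0.581 -0.007  0.099] 0.73 [346. 248.]
carrier [ 0.318 -0.32   0.098] 0.72 [179. 237.]
carrier [ 0.543 -0.219  0.141] 0.58 [262. 271.]
carrier_key [ 0.541 -0.222  0.143] 0.7 [260. 271.]
carrier_key [ 0.56  -0.238  0.125] 0.29 [260. 2
[... 933 characters left out ...]
375. 234.]
mill_mark [ 0.313 -0.318  0.092] 0.7 [418. 328.]
carrier [ 0.57  -0.     0.104] 0.88 [278. 214.]
carrier [ 0.532 -0.216  0.143] 0.77 [374. 230.]
carrier [ 0.315 -0.32   0.102] 0.76 [420. 327.]
carrier_key [ 0.577 -0.004  0.102] 0.92 [280. 212.]
carrier_key [ 0.319 -0.321  0.103] 0.67 [420. 325.]
carrier_key [ 0.534 -0.215  0.14 ] 0.61 [373. 229.]
carrier_key [0.506 0.241 0.055] 0.24 [177. 244.]
carrier_line [0.574 0.003 0.1  ] 0.93 [276. 213.]
carrier_line [ 0.534 -0.217  0.14 ] 0.67 [374. 229.]
carrier_line [ 0.314 -0.323  0.103] 0.62 [421. 327.]
jar [ 0.709 -0.356  0.143] 0.81 [436. 150.]
pitcher [ 0.769 -0.073  0.068] 0.88 [310. 132.]
mug [ 0.475 -0.45   0.029] 0.77 [468. 257.]
```

View pics/scene0.png

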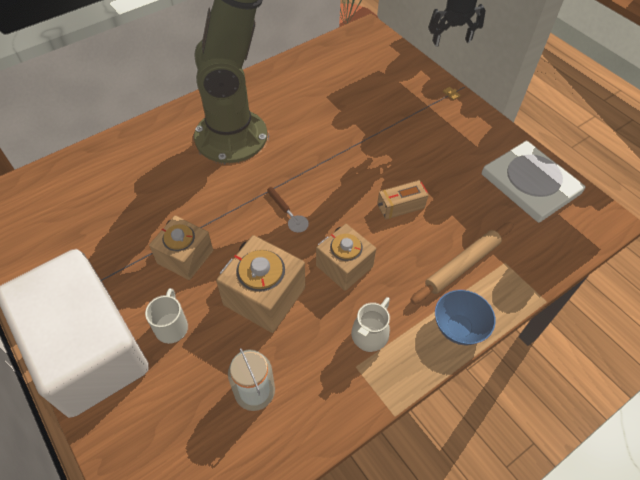

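View pics/top0.png

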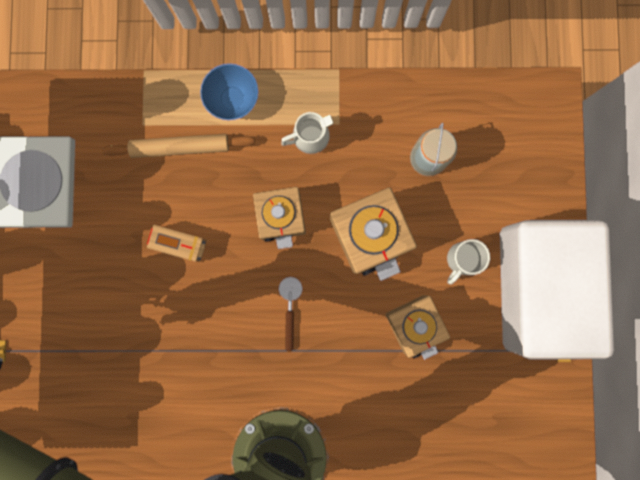

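```bash
python3 - <<'E'
import cv2
t=cv2.imread("pics/top0.png");s=cv2.imread("pics/scene0.png")
def c(im,x0,y0,x1,y1,f,n): cv2.imwrite("pics/"+n+".png",cv2.resize(im[y0:y1,x0:x1],None,fx=f,fy=f,interpolation=cv2.INTER_CUBIC))
c(t,320,180,430,280,6,"tmill");c(t,130,200,230,290,6,"thop");c(s,200,210,320,340,4.5,"smill");c(s,350,150,460,250,6,"shop")
E
```

```text
(no output)
```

View pics/tmill.png

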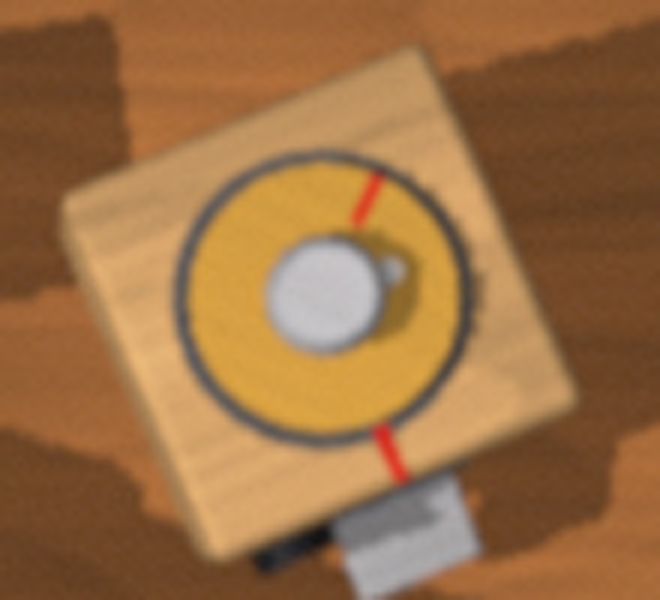

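View pics/thop.png

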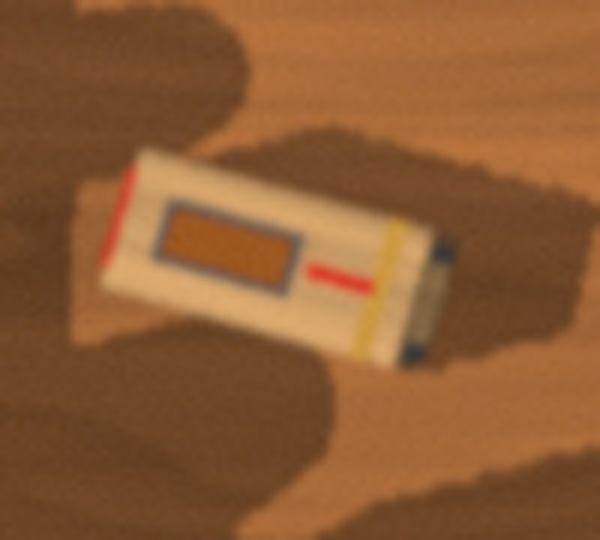

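View pics/smill.png

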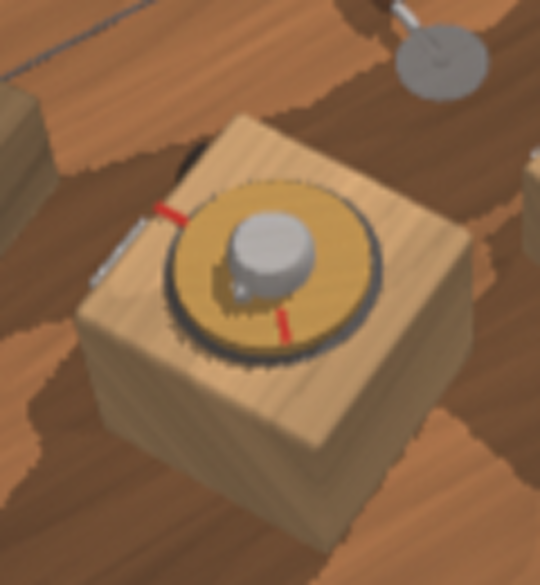

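View pics/shop.png

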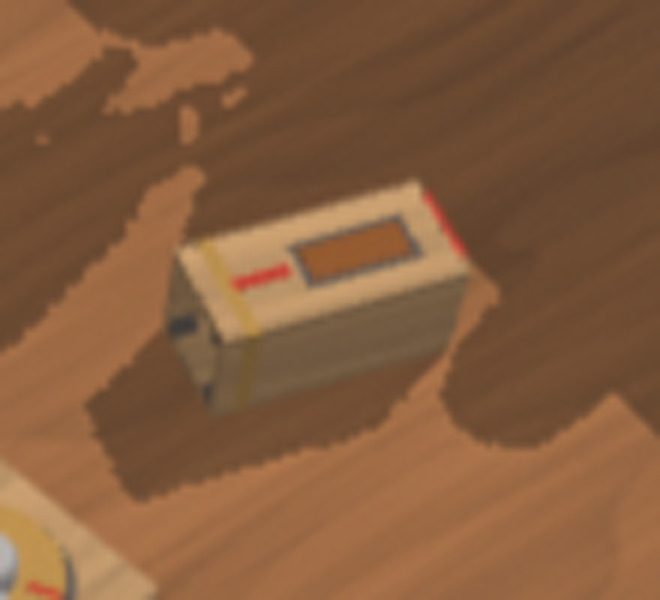

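The largest mill is at top (374,232) / scene (260,283): its block spans about 85 px, against about 45 px for the look-alikes at top (279,214) and (420,327). That makes it the 150 mm one. The hopper is at top (177,244), window up, with its mouth (red bar) to the left and its foot to the right.

```bash
python3 - <<'E'
from h import *
p=imaging.camera("top");q=imaging.camera("scene")
f=lambda u,v,z,x0,y0,s:atz(p,(u+.5)/s+x0-.5,(v+.5)/s+y0-.5,z)
H=[f(u,v,.056,130,200,6) for u,v in[(145,150),(435,232),(400,368),(103,285)]]
print("hop",np.round(H,4)); c=np.mean(H,0);a=(H[0]+H[3]-H[1]-H[2])/2;b=(H[0]+H[1]-H[2]-H[3])/2
print(c,np.linalg.norm(a),np.linalg.norm(b),np.degrees(np.arctan2(a[1],a[0])),np.degrees(np.arctan2(b[1],b[0])))
M=[f(u,v,.13,320,180,6) for u,v in[(62,200),(415,48),(577,400),(215,560)]];print(np.round(M,4),"mill c",np.mean(M,0))
C=f(325,298,.14,320,180,6);L=f(378,178,.14,320,180,6);m1=f(382,430,.13,320,180,6);m2=f(403,480,.13,320,180,6);K=f(395,270,.149,320,180,6)
ang=lambda v:np.degrees(np.arctan2(v[1],v[0]))
print("C",C,"L",L,ang(L-C),np.linalg.norm(L-C),"mark",m1,m2,ang((m1+m2)/2-C),ang(m2-m1),"key",ang(K-C))
g=lambda u,v,z:atz(q,200+(u+.5)/4.5-.5,210+(v+.5)/4.5-.5,z)
C2=g(276,268,.14);L2=g(288,343,.14);m=g(172,214,.13);print("scene C",C2,"L",ang(L2-C2),"mark",ang(m-C2))
h=lambda u,v,z:atz(q,350+(u+.5)/6-.5,150+(v+.5)/6-.5,z)
H2=[h(u,v,.056) for u,v in[(418,182),(178,248),(225,342),(470,270)]];print("hop scene",np.round(H2,4),np.mean(H2,0))
E
```

```text
hop [[0.5525 0.2966 0.056 ]
 [0.5198 0.1817 0.056 ]
 [0.4664 0.1947 0.056 ]
 [0.4993 0.3121 0.056 ]]
[0.50952744 0.24627473 0.056     ] 0.12071075790436808 0.05515898790833142 74.22909256052901 -14.961616235060307
[[ 0.5706 -0.1194  0.13  ]
 [ 0.6273 -0.2515  0.13  ]
 [ 0.4953 -0.31    0.13  ]
 [ 0.4365 -0.1754  0.13  ]] mill c [ 0.5324194  -0.21407606  0.13      ]
C [ 0.53273961 -0.21621003  0.14      ] L [ 0.57724252 -0.23623367  0.14      ] -24.224879933200373 0.04880015980757276 mark [ 0.48441164 -0.23764743  0.13      ] [ 0.46586668 -0.24521336  0.13      ] -156.35378791838266 -157.80564594632727 key -69.28739443077441
scene C [ 0.53580521 -0.21728577  0.14      ] L -24.674302452861458 mark -159.83262442976056
hop scene [[0.4965 0.3137 0.056 ]
 [0.4634 0.1994 0.056 ]
 [0.5171 0.1822 0.056 ]
 [0.549  0.2981 0.056 ]] [0.50651741 0.24833584 0.056     ]
```

```bash
cat > plan.py <<'E'
import sys
from h import *
def psi(s): R=np.array(s["eef_rot"]);return np.degrees(np.arctan2(R[1,1],R[0,1]))
def rows(x,y,z,ps,n):
    s=monitor.observe();P=np.array(s["tcp_pos"]);a=psi(s);tw=(a-ps+180)%360-180
    d=(np.array([x,y,z])-P)/n; out=[]
    for i in range(n):
        A=np.radians(a-tw*(i)/n); Y=np.array([np.cos(A),np.sin(A)]);X=np.array([-Y[1],Y[0]])
        out.append("%.2f %.2f %.2f %.2f"%(d[:2]@X/.025,d[:2]@Y/.025,-d[2]/.025,tw/n/8))
    print("psi",a,"tw",tw);print("; ".join(out))
if __name__=="__main__": rows(*map(float,sys.argv[1:5]),int(sys.argv[5]))
E
python3 plan.py .52 .29 .17 -15.4 16
```

```text
psi 65.09436238789239 tw 80.49436238789241
-0.87 -0.42 0.20 0.63; -0.91 -0.34 0.20 0.63; -0.93 -0.26 0.20 0.63; -0.95 -0.18 0.20 0.63; -0.96 -0.09 0.20 0.63; -0.97 -0.01 0.20 0.63; -0.97 0.08 0.20 0.63; -0.96 0.16 0.20 0.63; -0.94 0.24 0.20 0.63; -0.91 0.33 0.20 0.63; -0.88 0.40 0.20 0.63; -0.84 0.48 0.20 0.63; -0.80 0.55 0.20 0.63; -0.75 0.62 0.20 0.63; -0.69 0.68 0.20 0.63; -0.63 0.74 0.20 0.63
```

Emit:
step_arm(steps="-1 -0.87 -0.42 0.2 0.63; -1 -0.91 -0.34 0.2 0.63; -1 -0.93 -0.26 0.2 0.63; -1 -0.95 -0.18 0.2 0.63; -1 -0.96 -0.09 0.2 0.63; -1 -0.97 -0.01 0.2 0.63; -1 -0.97 0.08 0.2 0.63; -1 -0.96 0.16 0.2 0.63; -1 -0.94 0.24 0.2 0.63; -1 -0.91 0.33 0.2 0.63", squeeze=20)

```text
time: 2.45
tcp_pos: [0.4279, 0.3977, 0.1994]
eef_rot: [[-0.231, 0.973, 0.0], [0.973, 0.231, 0.004], [0.003, 0.001, -1.0]]
contact_force: [0.8, -0.2, 0.6]
grip_width: 0.0851
```

```bash
python3 plan.py .52 .29 .17 -15.4 10
```

```text
psi 13.345168182935414 tw 28.7451681829354
-0.50 0.26 0.12 0.36; -0.49 0.28 0.12 0.36; -0.48 0.31 0.12 0.36; -0.46 0.33 0.12 0.36; -0.44 0.35 0.12 0.36; -0.42 0.38 0.12 0.36; -0.40 0.40 0.12 0.36; -0.38 0.42 0.12 0.36; -0.36 0.44 0.12 0.36; -0.34 0.45 0.12 0.36
```

Emit:
step_arm(steps="-1 -0.62 0.33 0.15 0.45; -1 -0.6 0.36 0.15 0.45; -1 -0.58 0.39 0.15 0.45; -1 -0.56 0.42 0.15 0.45; -1 -0.54 0.45 0.15 0.45; -1 -0.52 0.48 0.15 0.45; -1 -0.5 0.51 0.15 0.45; -1 -0.47 0.54 0.15 0.45; -1 0 0 0 0; -1 0 0 0 0")

```text
time: 3.7
tcp_pos: [0.5215, 0.2795, 0.167]
eef_rot: [[0.299, 0.954, 0.0], [0.954, -0.299, 0.004], [0.004, -0.001, -1.0]]
contact_force: [-0.0, 0.2, -0.1]
grip_width: 0.0855
```

```bash
python3 - <<'E'
from h import *
s=st();p=imaging.camera("wrist");save(p,"w1");print({k:(np.round(v,4).tolist() if k=="mount" else v) for k,v in p.items() if k!="image"})
E
python3 plan.py .52 .29 .033 -15.4 7
```

```text
t 3.7 tcp [0.5215 0.2795 0.167 ] F [-0.   0.2 -0.1] w 0.08545825223098442
[[0.299, 0.954, 0.0], [0.954, -0.299, 0.004], [0.004, -0.001, -1.0]] [-45.6  14.5  17.5  98.6  -4.9  67.5 -44.2]
{'fx': 371.64829954431775, 'fy': 371.64829954431775, 'cx': 320.72493319650613, 'cy': 244.52684596821996, 'mount': [[-0.0004, -0.9624, -0.2717, 0.0698], [1.0, -0.0006, 0.0006, 0.0013], [-0.0008, -0.2717, 0.9624, -0.1234], [0.0, 0.0, 0.0, 1.0]], 'shot': 5}
psi -17.39668649963467 tw -1.9966864996346771
0.06 -0.03 0.77 -0.04; 0.06 -0.03 0.77 -0.04; 0.06 -0.03 0.77 -0.04; 0.06 -0.03 0.77 -0.04; 0.06 -0.03 0.77 -0.04; 0.06 -0.03 0.77 -0.04; 0.06 -0.03 0.77 -0.04
```

View pics/w1.png

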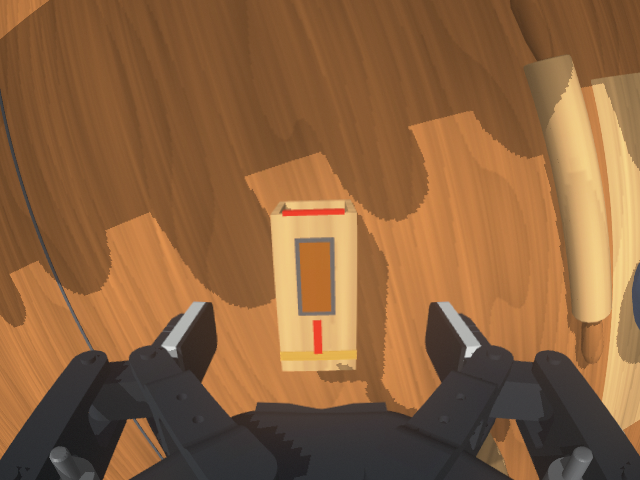

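The wrist view shows the hopper between the fingers, mouth at the top (282..345,212) and foot edge at (282..357,370). I'll compute its pose from these.

```bash
cat >> h.py <<'E'
def wray(p,s,u,v):
    T=np.eye(4);T[:3,:3]=s["eef_rot"];T[:3,3]=s["tcp_pos"];T=T@np.array(p["mount"])
    d=np.array([u-p["cx"],v-p["cy"]]);r=np.hypot(*d);th=r/p["fx"]
    k=np.r_[np.sin(th)*d/max(r,1e-9),np.cos(th)];return T[:3,3],T[:3,:3]@k
def watz(p,s,u,v,z):
    o,d=wray(p,s,u,v);return o+(z-o[2])/d[2]*d
E
python3 - <<'E'
from h import *
s=monitor.observe();p=imaging.camera("wrist");save(p,"w1c",(250,180,390,390),2.8)
H=[watz(p,s,u,v,.056) for u,v in[(271,215),(357,213),(357,360),(282,361)]]
print(np.round(H,4),np.mean(H,0));a=H[0]+H[1]-H[2]-H[3];print(np.linalg.norm(a)/2,np.degrees(np.arctan2(a[1],a[0])))
E
```

```text
[[0.4994 0.3112 0.056 ]
 [0.5527 0.2958 0.056 ]
 [0.5231 0.1892 0.056 ]
 [0.4694 0.2051 0.056 ]] [0.51112724 0.25034218 0.056     ]
0.11045912840298042 74.3677499846535
```

View pics/w1c.png

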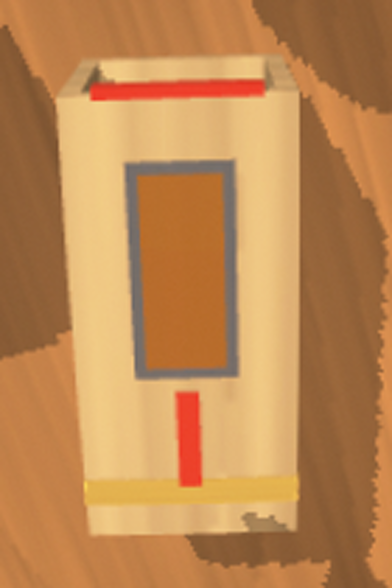

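Emit:
step_arm(steps="-1 0.13 0 0.75 -0.13; -1 0.13 0 0.75 -0.13; -1 0.1 0 0.75 0; -1 0 0 0.75 0; -1 0 0 0.75 0; -1 0 0 0.75 0; -1 0 0 0.75 0; -1 0 0 0.2 0; -1 0 0 0.1 0; -1 0 0 0 0")

```text
time: 5.05
tcp_pos: [0.5214, 0.2911, 0.0161]
eef_rot: [[0.257, 0.966, -0.003], [0.966, -0.257, 0.002], [0.001, -0.004, -1.0]]
contact_force: [-1.0, 0.3, 1.1]
grip_width: 0.0853
```

```bash
python3 plan.py .5219 .289 .033 -15.6 1
```

```text
psi -14.897273980656776 tw 0.7027260193432312
-0.08 0.04 -0.68 0.09
```

Emit:
step_arm(steps="-1 0 0.04 -0.5 0.09; -1 0 0 -0.1 0; -1 0 0 0 0; 0.4 0 0 0 0; 0.4 0 0 0 0; 0.4 0 0 0 0; 0.4 0 0 0 0; 0.4 0 0 0 0; 0.4 0 0 0 0; 0.4 0 0 0 0", squeeze=20)

```text
time: 6.3
tcp_pos: [0.5239, 0.2919, 0.0349]
eef_rot: [[0.27, 0.963, 0.0], [0.963, -0.27, 0.005], [0.005, -0.001, -1.0]]
contact_force: [-0.5, 0.6, 1.5]
grip_width: 0.0563
```

```bash
python3 plan.py .5219 .289 .033 -15.6 1
```

```text
psi -15.685832862398911 tw -0.08583286239891663
-0.13 -0.04 0.08 -0.01
```

Emit:
step_arm(steps="0.4 -0.14 0 -0.37 0; 0.4 -0.17 0 -0.36 0; 0.4 -0.2 0 -0.34 0; 0.4 -0.23 0 -0.32 0; 0.4 -0.25 0 -0.3 0; 0.4 0 0 0 0; 0.4 0 0 0 0; 0.4 0 0 0 0; 0.4 0 0 0 0; 0.4 0 0 0 0")

```text
time: 7.55
tcp_pos: [0.5153, 0.2651, 0.0779]
eef_rot: [[0.271, 0.963, -0.003], [0.963, -0.271, 0.003], [0.002, -0.003, -1.0]]
contact_force: [-0.1, -0.3, -2.8]
grip_width: 0.0564
```

```bash
python3 - <<'E'
from h import *
st();p=imaging.camera("scene");save(p,"s2",(330,100,490,260),4)
E
```

```text
t 7.55 tcp [0.5153 0.2651 0.0779] F [-0.1 -0.3 -2.8] w 0.056398895203996914
[[0.271, 0.963, -0.003], [0.963, -0.271, 0.003], [0.002, -0.003, -1.0]] [-44.2  18.6  16.9 104.8  -6.6  57.6 -40.3]
```

View pics/s2.png

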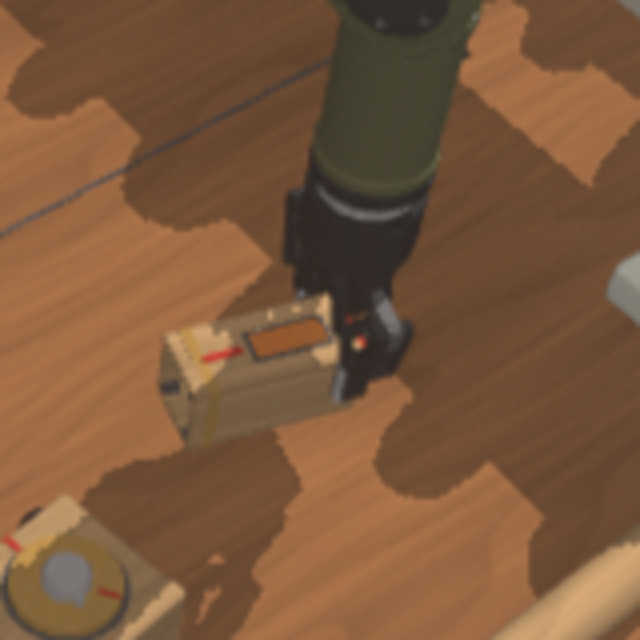

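```bash
python3 - <<'E'
from h import *
p=imaging.camera("wrist");save(p,"w2")
E
```

```text
(no output)
```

View pics/w2.png

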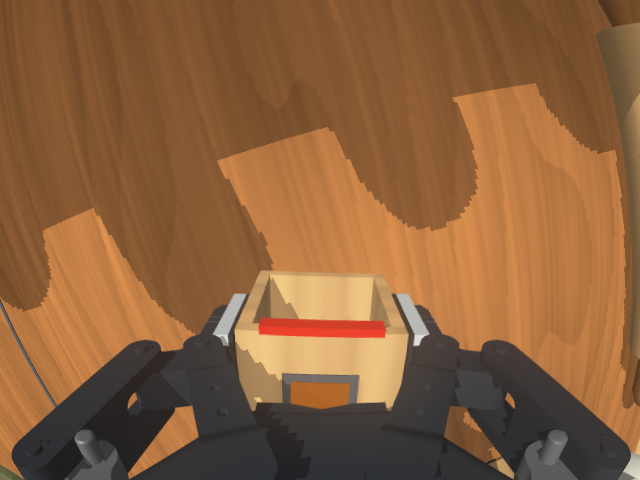

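```bash
cat >> h.py <<'E'
def rim(p,s,ab,cd,w=.056):
    "two pixel pairs (window-side rim corners, back-side rim corners); returns tilt in tool xz"
    R=np.array(s["eef_rot"]);P=np.array(s["tcp_pos"]);res=[]
    for a,b in(ab,cd):
        o,d1=wray(p,s,*a);_,d2=wray(p,s,*b);t1,t2=d1,d2
        A=np.c_[d1,-d2]
        # assume both at same depth along mean direction & pair along tool y
        y=R[:,1];t=np.linalg.lstsq(A,-w*y*np.sign((d1-d2)@-y) ,rcond=None)[0]
        res.append(R.T@(o+(t[0]*d1+t[1]*d2)/2-P))
    v=res[0]-res[1];print("win rim",np.round(res[0],4),"back rim",np.round(res[1],4),"len",np.linalg.norm(v))
    print("face normal elev deg",np.degrees(np.arctan2(-v[2],-v[0])))
E
python3 - <<'E'
from h import *
s=monitor.observe();p=imaging.camera("wrist")
rim(p,s,((236,335),(408,335)),((258,272),(389,272)))
E
```

```text
win rim [ 0.0098  0.0018 -0.0193] back rim [0.0158 0.0026 0.0244] len 0.044218224659663685
face normal elev deg 82.15245972404777
```

Emit:
step_arm(steps="0.3 0 0 0 0; 0.2 0 0 0 0; 0.1 0 0 0 0; 0 0 0 0 0; -0.05 0 0 0 0; -0.1 0 0 0 0; -0.15 0 0 0 0; -0.18 0 0 0 0; -0.2 0 0 0 0; -0.2 0 0 0 0")

```text
time: 8.95
tcp_pos: [0.5154, 0.265, 0.0781]
eef_rot: [[0.271, 0.963, -0.003], [0.963, -0.271, 0.003], [0.002, -0.003, -1.0]]
contact_force: [-0.1, 0.4, -3.6]
grip_width: 0.0559
```

```bash
python3 - <<'E'
from h import *
s=monitor.observe();p=imaging.camera("wrist");save(p,"w3",(200,230,440,430),3)
E
```

```text
(no output)
```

View pics/w3.png

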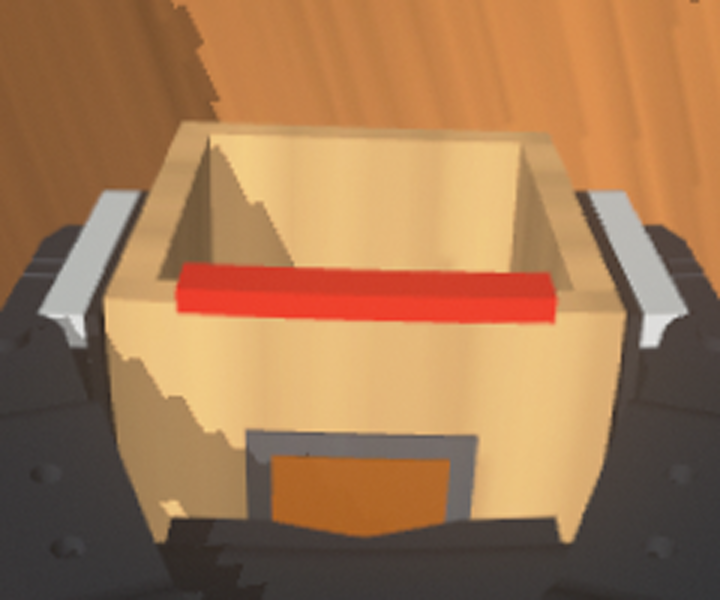

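```bash
python3 - <<'E'
from h import *
s=monitor.observe();p=imaging.camera("wrist")
rim(p,s,((235.3,329),(408,334)),((260.7,271),(383,275)))
rim(p,s,((235.3,331),(408,331)),((260.7,273),(383,273)))
E
```

```text
win rim [ 0.0111  0.0017 -0.0194] back rim [0.0115 0.002  0.0349] len 0.054267312929118544
face normal elev deg 89.5551013145411
win rim [ 0.0112  0.0017 -0.0192] back rim [0.0115 0.002  0.035 ] len 0.054278913731171566
face normal elev deg 89.72458236822258
```

Emit:
step_arm(steps="-0.22 0 0 0 0; -0.24 0 0 0 0; -0.25 0 0 0 0; -0.26 0 0 0 0; -0.27 0 0 0 0; -0.28 0 0 0 0; -0.28 0 0 0 0; -0.28 0 0 0 0; -0.28 0 0 0 0; -0.28 0 0 0 0")

```text
time: 10.3
tcp_pos: [0.5154, 0.2651, 0.0781]
eef_rot: [[0.271, 0.963, -0.003], [0.963, -0.271, 0.003], [0.002, -0.003, -1.0]]
contact_force: [-0.2, 0.4, -3.6]
grip_width: 0.0564
```

```bash
python3 - <<'E'
from h import *
s=monitor.observe();p=imaging.camera("wrist");save(p,"w4",(200,230,440,430),3)
E
```

```text
(no output)
```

View pics/w4.png

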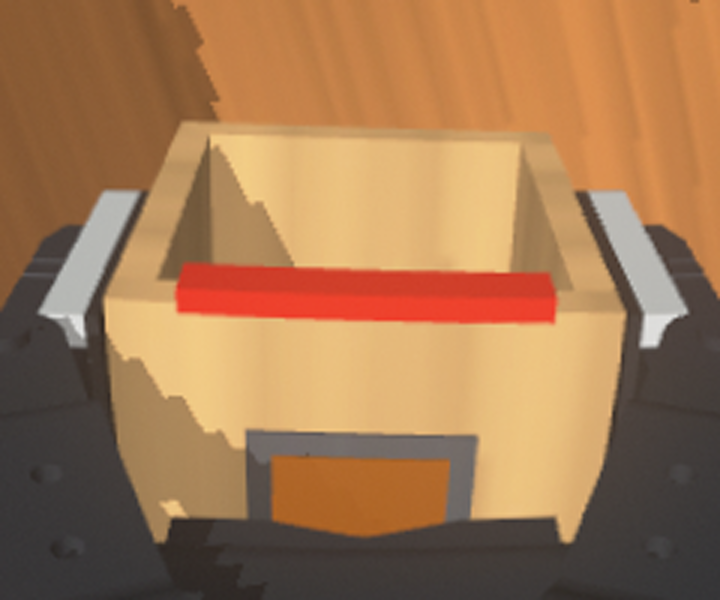

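```bash
python3 - <<'E'
from h import *
s=monitor.observe();p=imaging.camera("wrist")
rim(p,s,((248.3,294.3),(391.7,294.3)),((228.5,345),(414,345)))
E
```

```text
win rim [0.0123 0.0011 0.0084] back rim [ 0.0115  0.0015 -0.0286] len 0.03701209070819518
face normal elev deg -91.35013711155202
```

Emit:
step_arm(steps="0 0 0 0.4 0; 0 0 0 0.4 0; 0 0 0 0.4 0; 0 0 0 0.25 0; 0 0 0 0.1 0; 0 0 0 0 0; -0.5 0 0 0 0; -0.5 0 0 0 0; -0.5 0 0 -0.3 0; -0.5 0.3 0 -0.4 0")

```text
time: 11.65
tcp_pos: [0.5184, 0.2723, 0.0559]
eef_rot: [[0.272, 0.962, -0.001], [0.962, -0.272, 0.003], [0.003, -0.002, -1.0]]
contact_force: [1.0, 0.8, 0.2]
grip_width: 0.0641
```

```bash
python3 - <<'E'
from h import *
s=st();p=imaging.camera("wrist");save(p,"w5",(200,200,440,430),3)
E
```

```text
t 11.65 tcp [0.5184 0.2723 0.0559] F [1.  0.8 0.2] w 0.06406013779761037
[[0.272, 0.962, -0.001], [0.962, -0.272, 0.003], [0.003, -0.002, -1.0]] [-44.2  20.7  16.5 104.8  -7.3  55.4 -40.3]
```

View pics/w5.png

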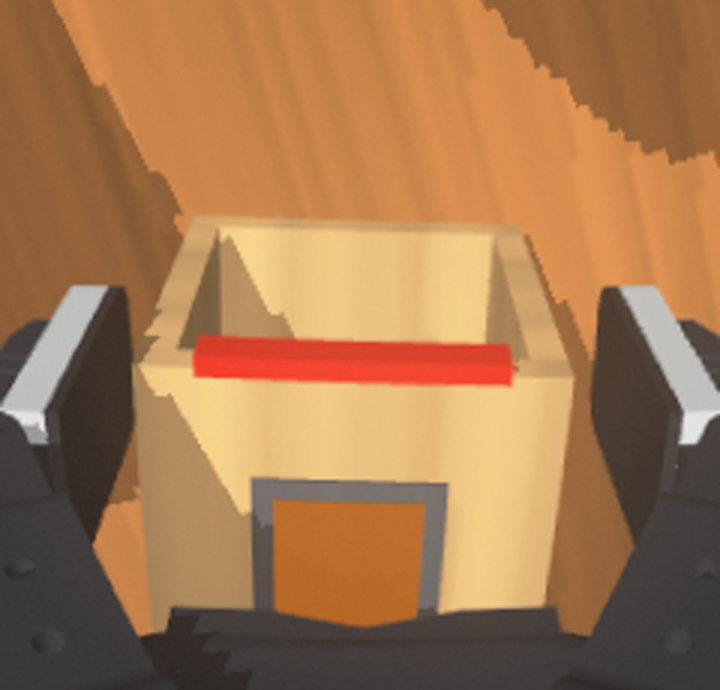

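```bash
python3 - <<'E'
from h import *
s=monitor.observe();p=imaging.camera("wrist")
R=np.array(s["eef_rot"])
for z in(.056,):
    a=watz(p,s,246.3,321,z);b=watz(p,s,390.7,322,z);print(a,b,np.linalg.norm(a-b),R.T@((a+b)/2-s["tcp_pos"]),np.degrees(np.arctan2(*(a-b)[1::-1])))
E
```

```text
[0.49453452 0.28592227 0.056     ] [0.54761016 0.27059903 0.056     ] 0.05524332954940499 [0.00382519 0.00054872 0.00175307] 163.89626751305744
```

Emit:
step_arm(steps="-0.5 0.25 0 0 0; -0.5 0.1 0 0 0; -0.5 0 0 0 0; -0.5 0 0 0 0; 0.3 0 0 0 0; 0.3 0 0 0 0; 0.3 0 0 0 0; 0.3 0 0 0 0; 0.3 0 0 0 0; 0.3 0 0 0 0")

```text
time: 13.0
tcp_pos: [0.5211, 0.284, 0.0573]
eef_rot: [[0.269, 0.963, 0.0], [0.963, -0.269, 0.006], [0.006, -0.002, -1.0]]
contact_force: [-1.0, 1.0, 0.2]
grip_width: 0.054
```

```bash
python3 - <<'E'
from h import *
s=st();p=imaging.camera("wrist");save(p,"w6",(200,200,440,430),3)
E
```

```text
t 13.0 tcp [0.5211 0.284  0.0573] F [-1.   1.   0.2] w 0.05404947443201671
[[0.269, 0.963, 0.0], [0.963, -0.269, 0.006], [0.006, -0.002, -1.0]] [-44.7  21.4  16.3 103.7  -7.5  55.7 -40.8]
```

View pics/w6.png

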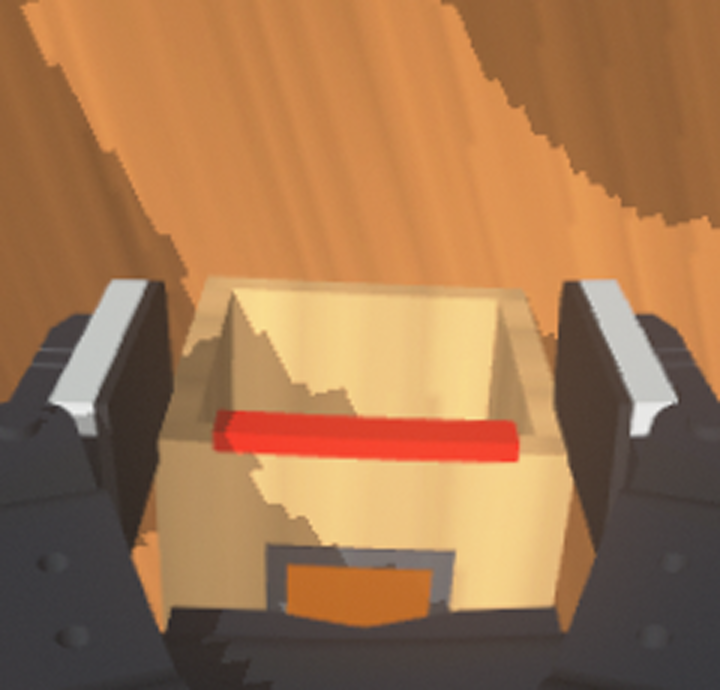

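Emit:
step_arm(steps="0.5 -0.12 0 -0.35 0; 0.5 -0.15 0 -0.35 0; 0.5 -0.18 0 -0.35 0; 0.5 -0.2 0 -0.33 0; 0.5 -0.22 0 -0.3 0; 0.5 0 0 0 0; 0.5 0 0 0 0; 0.5 0 0 0 0; 0.5 0 0 0 0; 0.5 0 0 0 0")

```text
time: 14.3
tcp_pos: [0.5151, 0.2605, 0.1018]
eef_rot: [[0.269, 0.963, 0.001], [0.963, -0.269, 0.005], [0.005, -0.001, -1.0]]
contact_force: [-0.1, 0.6, 0.9]
grip_width: 0.0217
```

```bash
python3 - <<'E'
from h import *
s=st();p=imaging.camera("wrist");save(p,"w7",(200,200,440,430),3)
E
```

```text
t 14.3 tcp [0.5151 0.2605 0.1018] F [-0.1  0.6  0.9] w 0.021703660661209823
[[0.269, 0.963, 0.001], [0.963, -0.269, 0.005], [0.005, -0.001, -1.0]] [-44.2  16.5  17.3 104.2  -5.9  59.9 -40.3]
```

View pics/w7.png

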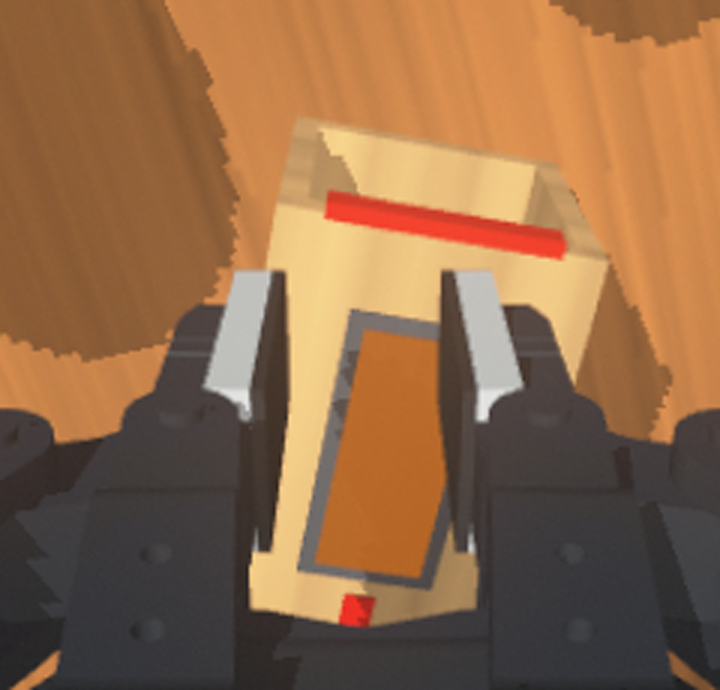

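Emit:
step_arm(steps="-0.7 0 0 -0.8 0; -0.7 0 0 -0.8 0; -0.7 0 0 -0.8 0; -0.7 0 0 0 0; -0.7 0 0 0 0; -0.7 0 0 0 0; -0.7 0 0 0 0; -0.7 0 0 0 0; -0.7 0 0 0 0; -0.7 0 0 0 0")

```text
time: 15.6
tcp_pos: [0.5128, 0.2592, 0.1587]
eef_rot: [[0.269, 0.963, -0.006], [0.963, -0.269, 0.001], [-0.0, -0.006, -1.0]]
contact_force: [-0.2, 0.3, -1.0]
grip_width: 0.0726
```

```bash
python3 - <<'E'
from h import *
s=st();p=imaging.camera("wrist");save(p,"w8",(220,150,420,400),2.4)
E
```

```text
t 15.6 tcp [0.5128 0.2592 0.1587] F [-0.2  0.3 -1. ] w 0.07259055931464199
[[0.269, 0.963, -0.006], [0.963, -0.269, 0.001], [-0.0, -0.006, -1.0]] [-44.8  13.2  17.7 101.2  -4.6  66.6 -41.3]
```

View pics/w8.png

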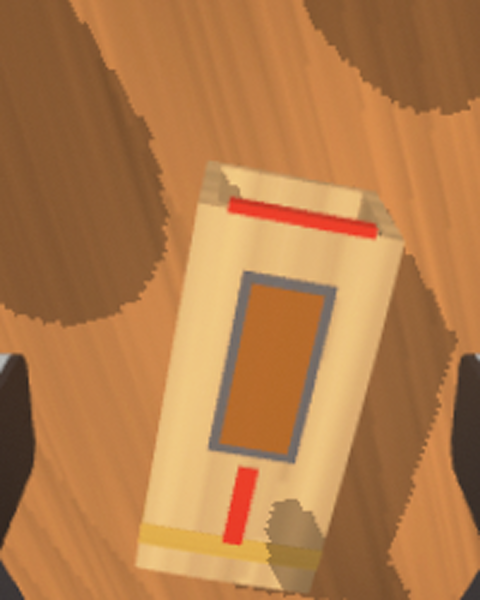

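```bash
python3 - <<'E'
from h import *
s=monitor.observe();p=imaging.camera("wrist")
H=[watz(p,s,220+u/2.4,150+v/2.4,.056) for u,v in[(197,205),(404,242),(313,592),(136,566)]]
a=(H[0]+H[1])/2;b=(H[2]+H[3])/2;d=a-b;print("mouth",a,"foot",b,np.linalg.norm(d),"ax",np.degrees(np.arctan2(d[1],d[0])), np.degrees(np.arctan2(*(H[1]-H[0])[1::-1])))
E
```

```text
mouth [0.53076464 0.26120897 0.056     ] foot [0.47898604 0.15442877 0.056     ] 0.11867196899676512 ax 64.1308700004312 -26.001997529698414
```

```bash
python3 plan.py .5317 .263 .053 -25.9 6
```

```text
psi -15.613997514696273 tw 10.286002485303726
0.06 0.11 0.71 0.21; 0.06 0.11 0.71 0.21; 0.06 0.11 0.71 0.21; 0.07 0.11 0.71 0.21; 0.07 0.11 0.71 0.21; 0.07 0.10 0.71 0.21
```

Emit:
step_arm(steps="-0.9 0.06 0.11 0.65 0.21; -0.9 0.06 0.11 0.65 0.21; -0.9 0.06 0.11 0.65 0.21; -0.9 0.06 0.11 0.65 0.21; -0.9 0.06 0.11 0.65 0.21; -0.9 0.06 0.1 0.5 0.21; -0.9 0 0 0.2 0; -0.9 0 0 0 0; -0.9 0 0 0 0; -0.9 0 0 0 0")

```text
time: 16.95
tcp_pos: [0.5316, 0.2622, 0.0521]
eef_rot: [[0.445, 0.896, -0.006], [0.896, -0.445, 0.0], [-0.003, -0.006, -1.0]]
contact_force: [-0.3, 0.4, -0.2]
grip_width: 0.0812
```

```bash
python3 plan.py .5317 .263 .053 -25.9 1
```

```text
psi -26.417785656127155 tw -0.5177856561271597
0.03 -0.01 -0.04 -0.06
```

Emit:
step_arm(steps="0.3 0 0 0 0; 0.3 0 0 0 0; 0.3 0 0 0 0; 0.3 0 0 0 0; 0.3 0 0 -1 0; 0.3 -0.1 0 -1 0; 0.3 -0.2 0 -0.5 0; 0.3 0 0 0 0; 0.3 0 0 0 0; 0.3 0 0 0 0")

```text
time: 18.2
tcp_pos: [0.5258, 0.254, 0.1121]
eef_rot: [[0.445, 0.896, -0.012], [0.896, -0.445, -0.003], [-0.008, -0.01, -1.0]]
contact_force: [0.4, 0.7, -3.4]
grip_width: 0.0553
```

```bash
python3 - <<'E'
from h import *
s=st();p=imaging.camera("wrist");save(p,"w9",(200,200,440,430),3)
E
```

```text
t 18.2 tcp [0.5258 0.254  0.1121] F [ 0.4  0.7 -3.4] w 0.05533071962952316
[[0.445, 0.896, -0.012], [0.896, -0.445, -0.003], [-0.008, -0.01, -1.0]] [-44.7  17.4  19.3 102.1  -6.6  62.3 -49.5]
```

View pics/w9.png

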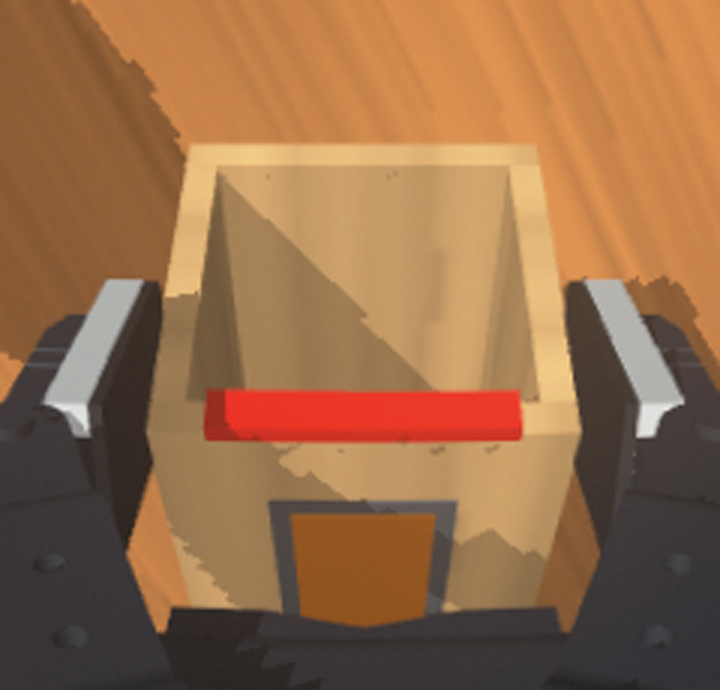

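```bash
python3 - <<'E'
from h import *
s=monitor.observe();p=imaging.camera("wrist")
rim(p,s,((249.3,343),(393.7,343)),((262.7,248.3),(379,248.3)))
E
```

```text
win rim [-0.0045  0.0016 -0.0001] back rim [0.02   0.0014 0.0469] len 0.053022415354456606
face normal elev deg 62.44961315672598
```

Emit:
step_arm(steps="0.3 0 0 -1 0; 0.3 0 0 -1 0; 0.3 0 0 1 0; 0.3 0 0 -1 0; 0.3 0 0 1 0; 0.3 0 0 -1 0; 0.3 0 0 1 0; 0.3 0 0 -1 0; 0.3 0 0 0 0; 0.3 0 0 0 0")

```text
time: 19.55
tcp_pos: [0.5243, 0.2543, 0.1576]
eef_rot: [[0.443, 0.896, -0.018], [0.896, -0.444, -0.007], [-0.015, -0.013, -1.0]]
contact_force: [0.5, 0.1, -3.0]
grip_width: 0.0554
```

```bash
python3 - <<'E'
from h import *
s=st();p=imaging.camera("wrist");save(p,"w10",(200,150,440,430),2.1)
E
```

```text
t 19.55 tcp [0.5243 0.2543 0.1576] F [ 0.5  0.1 -3. ] w 0.05535444891073451
[[0.443, 0.896, -0.018], [0.896, -0.444, -0.007], [-0.015, -0.013, -1.0]] [-45.3  14.9  19.7  99.4  -5.5  67.7 -50.4]
```

View pics/w10.png

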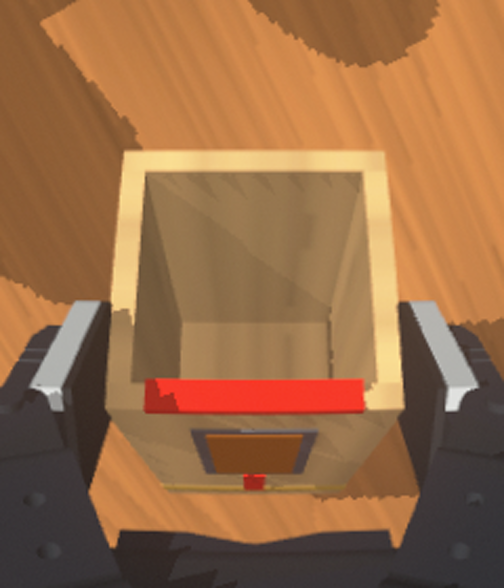

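```bash
python3 - <<'E'
from h import *
s=monitor.observe();p=imaging.camera("wrist")
f=lambda u,v:(200+u/2.1,150+v/2.1)
rim(p,s,(f(106,409),f(405,409)),(f(123,150),f(386,150)))
E
```

```text
win rim [-0.0062  0.0016  0.0014] back rim [0.0353 0.0015 0.0376] len 0.055061381808096825
face normal elev deg 41.130973768048655
```

Emit:
step_arm(steps="0.3 0 0 1 0; 0.3 0 0 -1 0; 0.3 0 0 1 0; 0.3 0 0 -1 0; 0.3 0 0 1 0; 0.3 0 0 -1 0; 0.3 0 0 1 0; 0.3 0 0 -1 0; 0.3 0 0 0 0; 0.3 0 0 0 0")

```text
time: 20.9
tcp_pos: [0.523, 0.2539, 0.1519]
eef_rot: [[0.443, 0.896, -0.022], [0.896, -0.443, -0.01], [-0.019, -0.015, -1.0]]
contact_force: [0.0, -0.2, -3.5]
grip_width: 0.0552
```

```bash
python3 - <<'E'
from h import *
s=st();p=imaging.camera("wrist");save(p,"w11",(200,150,440,430),2.1)
E
```

```text
t 20.9 tcp [0.523  0.2539 0.1519] F [ 0.  -0.2 -3.5] w 0.055248961044716875
[[0.443, 0.896, -0.022], [0.896, -0.443, -0.01], [-0.019, -0.015, -1.0]] [-45.3  15.2  19.7  99.8  -5.5  67.3 -50.3]
```

View pics/w11.png

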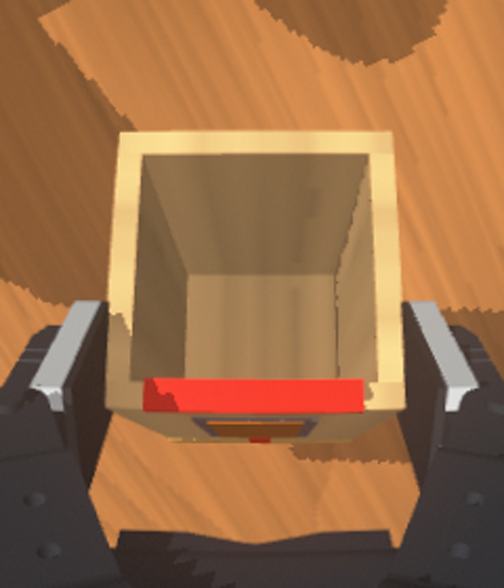

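```bash
python3 - <<'E'
from h import *
s=monitor.observe();p=imaging.camera("wrist")
f=lambda u,v:(200+u/2.1,150+v/2.1)
rim(p,s,(f(106,409),f(406,409)),(f(119,130),f(393,130)))
E
```

```text
win rim [-0.0059  0.0017  0.001 ] back rim [0.0407 0.0018 0.0319] len 0.05598037027713204
face normal elev deg 33.5876941182857
```

Emit:
step_arm(steps="0.3 0 0 0.5 0; 0.3 0 0 0.3 0; 0.3 0 0 0 0; 0.3 -0.4 0 0 0; 0.3 -0.4 0 0 0; 0.3 -0.4 0 0 0; 0.3 -0.4 0 0.03 0; 0.3 -0.3 0 0.06 0; 0.3 0 0 0 0; 0.3 0 0 0 0")

```text
time: 22.25
tcp_pos: [0.4997, 0.2067, 0.1285]
eef_rot: [[0.444, 0.896, -0.022], [0.896, -0.445, -0.011], [-0.019, -0.015, -1.0]]
contact_force: [0.6, -0.1, -3.5]
grip_width: 0.0553
```

```bash
python3 - <<'E'
from h import *
s=st();p=imaging.camera("wrist");save(p,"w12",(200,150,440,430),2.1)
E
```

```text
t 22.25 tcp [0.4997 0.2067 0.1285] F [ 0.6 -0.1 -3.5] w 0.05529297556843327
[[0.444, 0.896, -0.022], [0.896, -0.445, -0.011], [-0.019, -0.015, -1.0]] [-43.8  11.8  20.7 106.7  -4.6  63.7 -47.8]
```

View pics/w12.png

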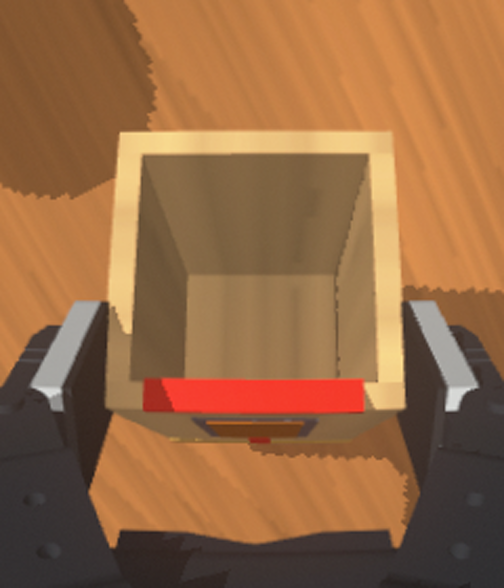

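Emit:
step_arm(steps="0.3 0 0 0.15 0; 0.3 0 0 0.15 0; 0.3 -0.3 0 0.1 0; 0.3 -0.35 0 0.05 0; 0.3 -0.35 0 0.05 0; 0.3 -0.35 0 0.05 0; 0.3 -0.3 0 0.05 0; 0.3 0 0 0 0; 0.3 0 0 0 0; 0.3 0 0 0 0")

```text
time: 23.55
tcp_pos: [0.4933, 0.1899, 0.1305]
eef_rot: [[0.435, 0.9, 0.009], [0.9, -0.436, 0.023], [0.024, -0.002, -1.0]]
contact_force: [-0.5, 0.3, 0.5]
grip_width: 0.0555
```

```bash
python3 - <<'E'
from h import *
s=st();p=imaging.camera("wrist");save(p,"w13",(200,150,440,430),2.1)
E
```

```text
t 23.55 tcp [0.4933 0.1899 0.1305] F [-0.5  0.3  0.5] w 0.05547045128330186
[[0.435, 0.9, 0.009], [0.9, -0.436, 0.023], [0.024, -0.002, -1.0]] [-42.8   8.5  21.2 110.1  -4.7  61.  -45.5]
```

View pics/w13.png

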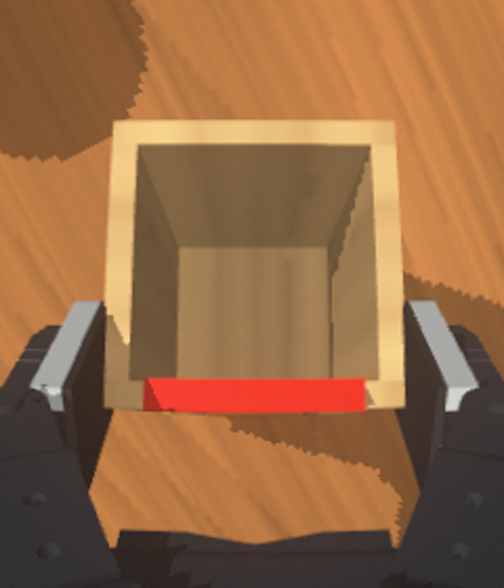

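Emit:
step_arm(steps="0.3 -0.4 0 0 0; 0.3 -0.4 0 0 0; 0.3 -0.4 0 0.05 0; 0.3 -0.4 0 0.08 0; 0.3 -0.3 0 0.1 0; 0.3 0 0 0 0; 0.3 0 0 0 0; 0.3 0 0 0 0; 0.3 0 0 0 0; 0.3 0 0 0 0")

```text
time: 24.85
tcp_pos: [0.4729, 0.1461, 0.1272]
eef_rot: [[0.436, 0.9, 0.014], [0.9, -0.436, 0.029], [0.032, -0.0, -0.999]]
contact_force: [-0.5, 0.5, 2.6]
grip_width: 0.0554
```

```bash
python3 - <<'E'
from h import *
s=st();p=imaging.camera("wrist");save(p,"w14",(200,150,440,430),2.1)
E
```

```text
t 24.85 tcp [0.4729 0.1461 0.1272] F [-0.5  0.5  2.6] w 0.05542637016393026
[[0.436, 0.9, 0.014], [0.9, -0.436, 0.029], [0.032, -0.0, -0.999]] [-41.    4.3  22.6 115.   -3.5  59.8 -42.6]
```

View pics/w14.png

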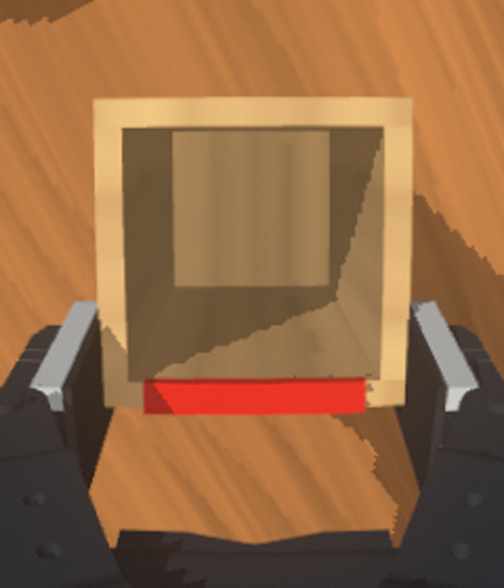

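```bash
python3 - <<'E'
from h import *
s=monitor.observe();p=imaging.camera("wrist")
f=lambda u,v:(200+u/2.1,150+v/2.1)
rim(p,s,(f(105,407),f(407,407)),(f(93,98),f(413,98)))
E
```

```text
win rim [-0.0051  0.0017  0.0003] back rim [0.0505 0.0012 0.0103] len 0.05652345066551334
face normal elev deg 10.147490133255394
```

Emit:
step_arm(steps="0.3 -0.35 0 0.1 0; 0.3 -0.3 0 0.12 0; 0.3 -0.2 0 0.12 0; 0.3 0 0 0.1 0; 0.3 0 0 0.1 0; 0.3 0 0 0 0; 0.3 0 0 0 0; 0.3 0 0 0 0; 0.3 0 0 0 0; 0.3 0 0 0 0")

```text
time: 26.2
tcp_pos: [0.4636, 0.1269, 0.1202]
eef_rot: [[0.436, 0.9, 0.013], [0.899, -0.436, 0.034], [0.037, -0.003, -0.999]]
contact_force: [-0.2, 1.5, 4.2]
grip_width: 0.0554
```

```bash
python3 - <<'E'
from h import *
s=st();p=imaging.camera("wrist");save(p,"w15",(200,150,440,430),2.1)
E
```

```text
t 26.2 tcp [0.4636 0.1269 0.1202] F [-0.2  1.5  4.2] w 0.055376674073445736
[[0.436, 0.9, 0.013], [0.899, -0.436, 0.034], [0.037, -0.003, -0.999]] [-40.    3.   23.4 117.2  -3.3  58.8 -40.8]
```

View pics/w15.png

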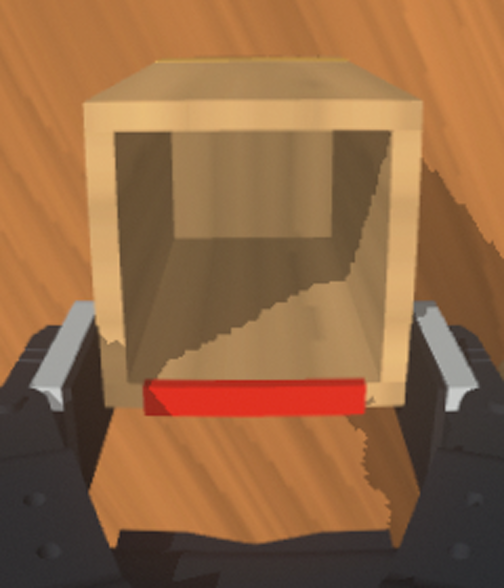

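```bash
python3 - <<'E'
from h import *
s=monitor.observe();p=imaging.camera("wrist")
f=lambda u,v:(200+u/2.1,150+v/2.1)
rim(p,s,(f(105,407),f(407,407)),(f(84,101),f(422,101)))
E
```

```text
win rim [-0.0051  0.0017  0.0003] back rim [0.0511 0.0012 0.0029] len 0.05630004148039889
face normal elev deg 2.5892301297896396
```

Emit:
step_arm(steps="0 0 0 0 0; -0.4 0 0 0 0; -0.7 0 0 0 0; -1 0 0 0 0; -1 0 0 0 0; -1 0 0 -0.5 0; -1 0 0 -0.8 0; -1 0 0 -0.8 0; -1 0 0 0 0; -1 0 0 0 0")

```text
time: 27.55
tcp_pos: [0.4622, 0.1233, 0.1743]
eef_rot: [[0.437, 0.899, 0.011], [0.899, -0.437, 0.032], [0.033, -0.004, -0.999]]
contact_force: [-0.7, -1.2, -0.4]
grip_width: 0.0855
```

```bash
python3 - <<'E'
from h import *
s=st();p=imaging.camera("wrist");save(p,"w16",(180,50,460,350),2)
p=imaging.camera("scene");save(p,"s16",(300,100,480,260),3.5)
E
```

```text
t 27.55 tcp [0.4622 0.1233 0.1743] F [-0.7 -1.2 -0.4] w 0.08546582486911654
[[0.437, 0.899, 0.011], [0.899, -0.437, 0.032], [0.033, -0.004, -0.999]] [-40.3  -0.9  23.2 114.   -1.3  65.6 -42.4]
```

View pics/w16.png

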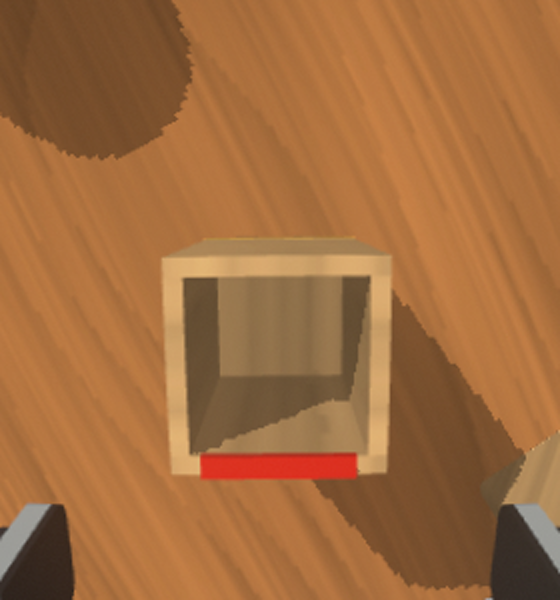

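View pics/s16.png

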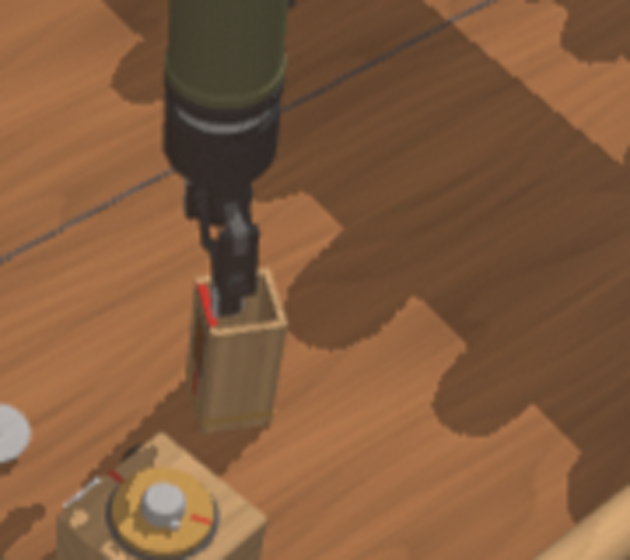

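```bash
python3 - <<'E'
from h import *
s=monitor.observe();p=imaging.camera("wrist")
H=np.array([watz(p,s,180+u/2,50+v/2,.12) for u,v in[(163,257),(391,256),(386,472),(171,474)]])
c=H.mean(0);a=(H[2]+H[3]-H[0]-H[1])/2;b=(H[1]+H[2]-H[0]-H[3])/2
print(c,np.linalg.norm(a),np.linalg.norm(b),"win dir",np.degrees(np.arctan2(a[1],a[0])),"b",np.degrees(np.arctan2(b[1],b[0])))
R=np.array(s["eef_rot"]);print("in tool",R.T@(c-s["tcp_pos"]))
E
python3 plan.py .474 .1485 .105 -26 1
```

```text
[0.47404944 0.1473435  0.12      ] 0.05553464363584972 0.055516102249158435 win dir -115.62092290034144 b -25.49764656638721
in tool [0.02509391 0.000351   0.05485532]
psi -25.913947168222354 tw 0.08605283177763567
1.12 -0.01 2.75 0.01
```

Emit:
step_arm(steps="-1 0.5 0 0 0; -1 0.4 0 0.3 0; -1 0.05 0 0.6 0; -1 0 0 0.65 0; -1 0 0 0.65 0; -1 0 0 0.4 0; -1 0 0 0.1 0; -1 0 0 0 0; -1 0 0 0 0; -1 0 0 0 0")

```text
time: 28.95
tcp_pos: [0.4727, 0.1478, 0.1005]
eef_rot: [[0.437, 0.899, 0.007], [0.899, -0.437, 0.029], [0.029, -0.006, -1.0]]
contact_force: [0.0, 0.5, 0.3]
grip_width: 0.0853
```

```bash
python3 plan.py .474 .1473 .105 -25.6 1
```

```text
psi -25.918003171047452 tw -0.3180031710474509
0.01 0.05 -0.18 -0.04
```

Emit:
step_arm(steps="0.2 0 0.03 0 0; 0.2 0 0 0 0; 0.2 0 0 0 0; 0.2 0 0 0 0; 0.2 0 0 -0.4 0; 0.2 0 0 -0.8 0; 0.2 0 0 -0.8 0; 0.2 0 0 -0.9 0; 0.2 0 0 -0.9 0; 0.2 0 0 -0.9 0", squeeze=40)

```text
time: 30.2
tcp_pos: [0.4694, 0.1423, 0.2199]
eef_rot: [[0.438, 0.899, -0.0], [0.899, -0.438, 0.025], [0.022, -0.011, -1.0]]
contact_force: [-0.5, 0.9, -3.3]
grip_width: 0.0554
```

```bash
python3 plan.py .534 -.2165 .29 65.6 20
```

```text
psi -25.960418780531537 tw -91.56041878053153
-0.59 0.43 -0.14 -0.57; -0.62 0.38 -0.14 -0.57; -0.65 0.33 -0.14 -0.57; -0.67 0.28 -0.14 -0.57; -0.69 0.22 -0.14 -0.57; -0.71 0.17 -0.14 -0.57; -0.72 0.11 -0.14 -0.57; -0.73 0.05 -0.14 -0.57; -0.73 -0.01 -0.14 -0.57; -0.73 -0.06 -0.14 -0.57; -0.72 -0.12 -0.14 -0.57; -0.71 -0.18 -0.14 -0.57; -0.69 -0.23 -0.14 -0.57; -0.67 -0.29 -0.14 -0.57; -0.64 -0.34 -0.14 -0.57; -0.61 -0.39 -0.14 -0.57; -0.58 -0.44 -0.14 -0.57; -0.54 -0.48 -0.14 -0.57; -0.50 -0.53 -0.14 -0.57; -0.46 -0.57 -0.14 -0.57
```

Emit:
step_arm(steps="0.2 -0.59 0.43 -0.4 -0.57; 0.2 -0.62 0.38 -0.4 -0.57; 0.2 -0.65 0.33 -0.4 -0.57; 0.2 -0.67 0.28 -0.4 -0.57; 0.2 -0.69 0.22 -0.4 -0.57; 0.2 -0.71 0.17 -0.4 -0.57; 0.2 -0.72 0.11 -0.2 -0.57; 0.2 -0.73 0.05 0 -0.57; 0.2 -0.73 -0.01 0 -0.57; 0.2 -0.73 -0.06 0 -0.57")

```text
time: 31.45
tcp_pos: [0.5014, -0.0444, 0.2856]
eef_rot: [[-0.362, 0.932, -0.001], [0.932, 0.362, 0.027], [0.025, 0.008, -1.0]]
contact_force: [0.1, 0.5, -2.6]
grip_width: 0.0555
```

```bash
python3 plan.py .534 -.2165 .29 65.6 10
```

```text
psi 21.197341552847693 tw -44.402658447152305
-0.69 -0.13 -0.02 -0.56; -0.68 -0.18 -0.02 -0.56; -0.66 -0.23 -0.02 -0.56; -0.64 -0.28 -0.02 -0.56; -0.62 -0.33 -0.02 -0.56; -0.59 -0.38 -0.02 -0.56; -0.56 -0.42 -0.02 -0.56; -0.52 -0.46 -0.02 -0.56; -0.49 -0.50 -0.02 -0.56; -0.45 -0.54 -0.02 -0.56
```

Emit:
step_arm(steps="0.2 -0.84 -0.17 -0.02 -0.65; 0.2 -0.82 -0.23 -0.02 -0.65; 0.2 -0.8 -0.3 -0.02 -0.65; 0.2 -0.77 -0.37 -0.02 -0.65; 0.2 -0.73 -0.43 -0.02 -0.65; 0.2 -0.69 -0.49 -0.02 -0.65; 0.2 -0.55 -0.5 0 -0.65; 0.2 -0.35 -0.35 0 -0.45; 0.2 0 0 0 0; 0.2 0 0 0 0")

```text
time: 32.7
tcp_pos: [0.5295, -0.2062, 0.2844]
eef_rot: [[-0.885, 0.465, -0.008], [0.465, 0.885, 0.028], [0.02, 0.021, -1.0]]
contact_force: [-0.5, 0.5, -2.7]
grip_width: 0.0551
```

```bash
python3 plan.py .534 -.2165 .29 65.6 1; python3 - <<'E'
from h import *
s=st();p=imaging.camera("wrist");save(p,"w17")
p=imaging.camera("scene");save(p,"s17",(180,150,340,320),3.5)
p=imaging.camera("top");save(p,"t17",(310,160,440,290),4.5)
E
```

```text
psi 62.255786916462505 tw -3.3442130835374826
-0.35 -0.28 -0.22 -0.42
t 32.7 tcp [ 0.5295 -0.2062  0.2844] F [-0.5  0.5 -2.7] w 0.05512810847414791
[[-0.885, 0.465, -0.008], [0.465, 0.885, 0.028], [0.02, 0.021, -1.0]] [-19.2   9.8  43.9  92.7  -8.1  81.4  87.9]
```

View pics/w17.png

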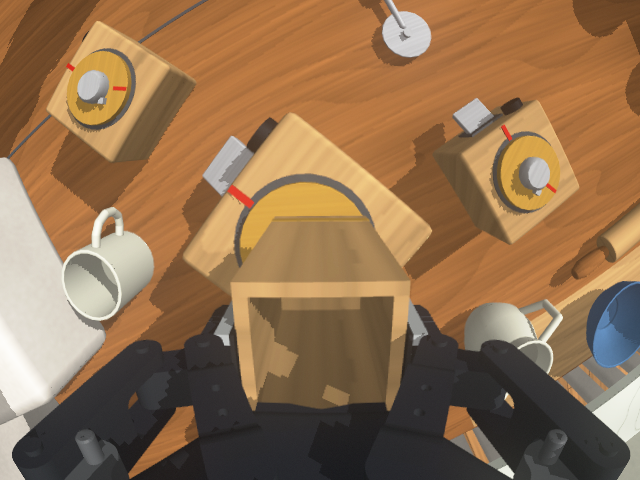

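View pics/s17.png

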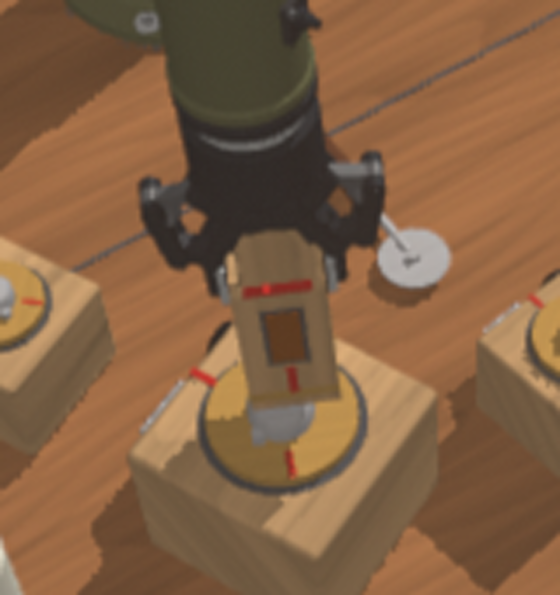

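```bash
cat > disc.py <<'E'
from h import *
from scipy.optimize import least_squares
def fit(pts):
    f=lambda q:np.hypot(pts[:,0]-q[0],pts[:,1]-q[1])-q[2]
    r=least_squares(f,[.533,-.216,.05],loss="soft_l1",f_scale=.001);return r.x,np.sqrt(np.mean(r.fun**2))
E
python3 - <<'E'
from disc import *
p=imaging.camera("top");q=imaging.camera("scene")
for n,P,box in(("top0",p,(340,195,410,265)),("scene0",q,(225,240,295,300))):
    im=cv2.imread("pics/"+n+".png");h=cv2.cvtColor(im,cv2.COLOR_BGR2HSV)
    m=((h[...,0]>15)&(h[...,0]<24)&(h[...,1]>140)&(h[...,2]>120)).astype(np.uint8)
    k=np.zeros_like(m);k[box[1]:box[3],box[0]:box[2]]=m[box[1]:box[3],box[0]:box[2]]
    cs=max(cv2.findContours(k,cv2.RETR_EXTERNAL,cv2.CHAIN_APPROX_NONE)[0],key=cv2.contourArea)
    hu=cv2.convexHull(cs)[:,0];hu=cs[:,0] if 0 else hu
    pts=np.array([atz(P,u,v,.14) for u,v in hu]);print(n,len(hu),fit(pts))
s=monitor.observe();w=imaging.camera("wrist");im=w["image"][:,:,::-1];h=cv2.cvtColor(np.ascontiguousarray(im),cv2.COLOR_BGR2HSV)
m=((h[...,0]>15)&(h[...,0]<24)&(h[...,1]>140)&(h[...,2]>120)).astype(np.uint8);k=np.zeros_like(m);k[175:270,235:385]=m[175:270,235:385]
cv2.imwrite("pics/mk.png",cv2.resize(k[150:300,200:420]*255,None,fx=3,fy=3))
pts=[]
for u in range(242,375,2):
    c=np.where(k[:,u])[0]
    if len(c)>3: pts.append(watz(w,s,u,c[0],.14))
print("wrist",len(pts),fit(np.array(pts)))
pt=np.array(pts);f=lambda q:np.hypot(pt[:,0]-q[0],pt[:,1]-q[1])-.05
r=least_squares(f,[.533,-.216],loss="soft_l1",f_scale=.0007);print(r.x)
for e in((230,187),(253,207),(241,196)):print(watz(w,s,*e,.13))
E
```

```text
top0 30 (array([ 0.53300029, -0.21608565,  0.04954913]), np.float64(0.0002417077169374031))
scene0 26 (array([ 0.5324153 , -0.21754477,  0.04920156]), np.float64(0.00046903083020808116))
wrist 60 (array([ 0.53257378, -0.21672238,  0.04903395]), np.float64(0.00019492281342324913))
[ 0.53360066 -0.21713848]
[ 0.4661638 -0.2459763  0.13     ]
[ 0.48828147 -0.23788837  0.13      ]
[ 0.47638613 -0.24187538  0.13      ]
```

View pics/mk.png

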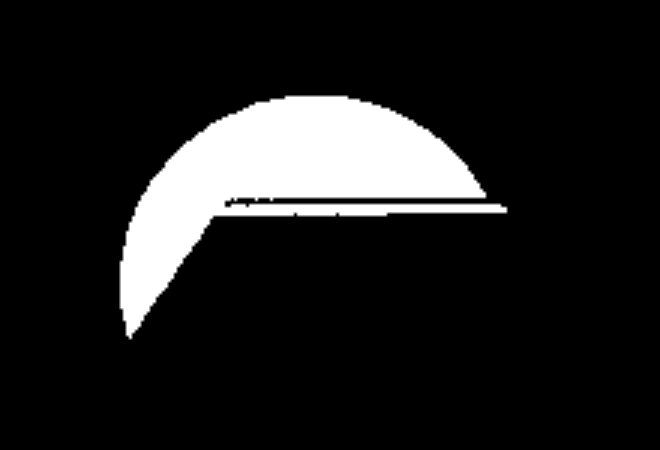

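```bash
python3 plan.py .531 -.2188 .264 65.7 1
```

```text
psi 62.327995399959704 tw -3.372004600040299
-0.28 -0.42 0.82 -0.42
```

Emit:
step_arm(steps="0.2 -0.15 -0.2 0.2 -0.25; 0.2 -0.1 -0.17 0.2 -0.15; 0.2 -0.03 -0.05 0.2 0; 0.2 0 0 0.1 0; 0.2 0 0 0 0; 0.2 0 0 0 0; 0.2 0 0 0 0; 0.2 0 0 0 0; 0.2 0 0 0 0; 0.2 0 0 0 0")

```text
time: 34.25
tcp_pos: [0.5318, -0.2173, 0.2664]
eef_rot: [[-0.911, 0.412, -0.006], [0.412, 0.911, 0.029], [0.018, 0.024, -1.0]]
contact_force: [-0.0, 0.5, -3.1]
grip_width: 0.0556
```

```bash
python3 plan.py .531 -.2188 .264 65.7 1; python3 - <<'E'
from h import *
s=st()
up=np.array(s["eef_rot"])@np.array([.029,-.006,-1]);print("hop up",up,"foot",np.array(s["tcp_pos"])-up*.1005)
p=imaging.camera("scene");save(p,"s18",(210,190,320,310),5)
E
```

```text
psi 65.67095741035607 tw -0.029042589643950123
0.00 -0.07 0.10 -0.00
t 34.25 tcp [ 0.5318 -0.2173  0.2664] F [-0.   0.5 -3.1] w 0.05563401144190665
[[-0.911, 0.412, -0.006], [0.412, 0.911, 0.029], [0.018, 0.024, -1.0]] [-17.6  11.2  43.8  93.5  -9.2  79.6  93.2]
hop up [-0.02256437 -0.02244386  0.99993206] foot [ 0.53402556 -0.21505064  0.16595241]
```

View pics/s18.png

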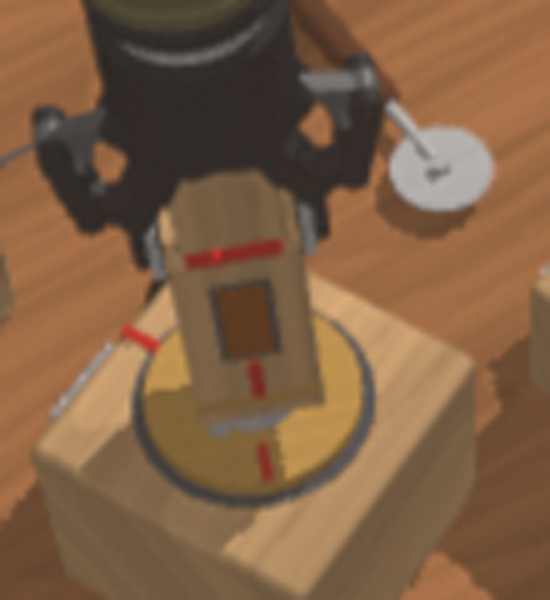

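Emit:
step_arm(steps="0.2 0 -0.07 0.15 0; 0.2 0 0 0.15 0; 0.2 0 0 0.15 0; 0.2 0 0 0.15 0; 0.2 0 0 0.15 0; 0.2 0 0 0.15 0; 0.2 0 0 0.15 0; 0.2 0 0 0.15 0; 0.2 0 0 0 0; 0.2 0 0 0 0")

```text
time: 35.55
tcp_pos: [0.5313, -0.2189, 0.2415]
eef_rot: [[-0.912, 0.411, -0.003], [0.411, 0.911, 0.03], [0.015, 0.026, -1.0]]
contact_force: [-0.9, -0.1, -2.2]
grip_width: 0.0555
```

```bash
python3 - <<'E'
from h import *
s=st()
p=imaging.camera("scene");save(p,"s19",(210,190,320,310),5)
E
```

```text
t 35.55 tcp [ 0.5313 -0.2189  0.2415] F [-0.9 -0.1 -2.2] w 0.0555179576443041
[[-0.912, 0.411, -0.003], [0.411, 0.911, 0.03], [0.015, 0.026, -1.0]] [-17.2  12.   43.7  95.6 -10.   76.7  94. ]
```

View pics/s19.png

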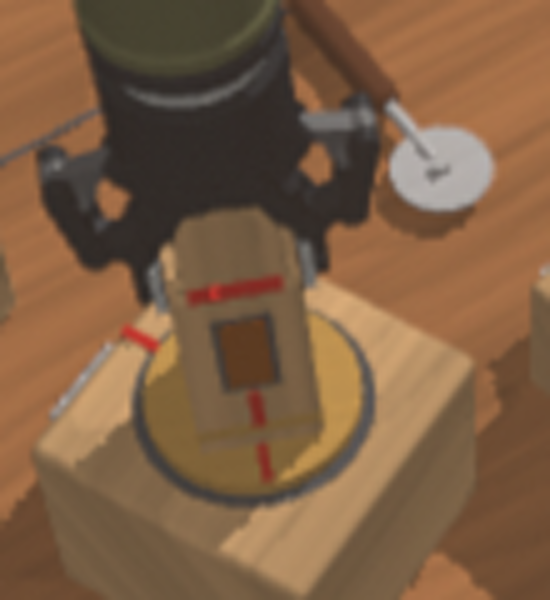

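Emit:
step_arm(steps="0.2 0 0 0.1 0; 0.2 0 0 0.1 0; 0.2 0 0 0 0; 0.2 0 0 0.02 0.5; 0.2 0 0 0.02 0.6; 0.2 0 0 0.02 0.6; 0.2 0 0 0.02 0.6; 0.2 0 0 0.02 0.6; 0.2 0 0 0 0; 0.2 0 0 0 0")

```text
time: 36.85
tcp_pos: [0.5317, -0.2191, 0.2407]
eef_rot: [[-0.67, 0.743, -0.001], [0.742, 0.67, 0.03], [0.023, 0.019, -1.0]]
contact_force: [-2.8, 0.4, 1.4]
grip_width: 0.0556
```

```bash
python3 - <<'E'
from h import *
from plan import psi
s=st();print(psi(s),s["torque"])
p=imaging.camera("scene");save(p,"s20",(210,190,320,310),5)
p=imaging.camera("wrist");save(p,"w20")
E
```

```text
t 36.85 tcp [ 0.5317 -0.2191  0.2407] F [-2.8  0.4  1.4] w 0.05557095225581709
[[-0.67, 0.743, -0.001], [0.742, 0.67, 0.03], [0.023, 0.019, -1.0]] [-19.6  12.5  46.7  95.8 -10.9  76.6  71.2]
42.04079536125691 [ 0.1756328   0.78153017 -0.08495438]
```

View pics/s20.png

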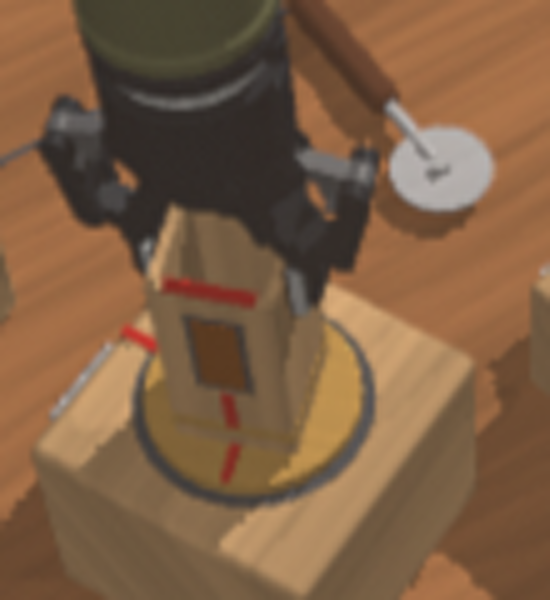

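View pics/w20.png

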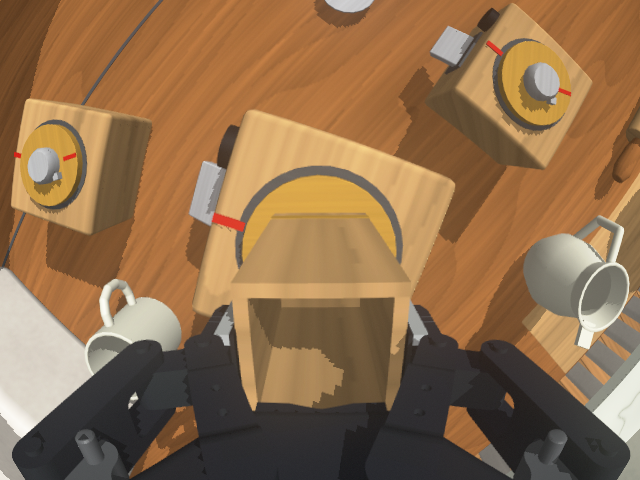

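Emit:
step_arm(steps="0.2 0 0 0.04 0.7; 0.2 0 0 0.03 0.75; 0.2 0 0 0.03 0.75; 0.2 0 0 0.03 0.75; 0.2 0 0 0.03 0.75; 0.2 0 0 0.03 0.75; 0.2 0 0 0.03 0.75; 0.2 0 0 0.03 0.75; 0.2 0 0 0 0; 0.2 0 0 0 0")

```text
time: 38.2
tcp_pos: [0.5329, -0.2194, 0.2393]
eef_rot: [[0.111, 0.994, 0.003], [0.993, -0.111, 0.03], [0.03, -0.001, -1.0]]
contact_force: [-3.2, 1.2, 3.1]
grip_width: 0.0551
```

```bash
python3 - <<'E'
from h import *
from plan import psi
s=st();print(psi(s),s["torque"])
p=imaging.camera("scene");save(p,"s21",(210,190,320,310),5)
E
```

```text
t 38.2 tcp [ 0.5329 -0.2194  0.2393] F [-3.2  1.2  3.1] w 0.055116402984001577
[[0.111, 0.994, 0.003], [0.993, -0.111, 0.03], [0.03, -0.001, -1.0]] [-25.   14.   53.7  96.  -13.2  76.6  24.7]
-6.373192852737681 [ 0.17209051  0.74148866 -0.12517836]
```

View pics/s21.png

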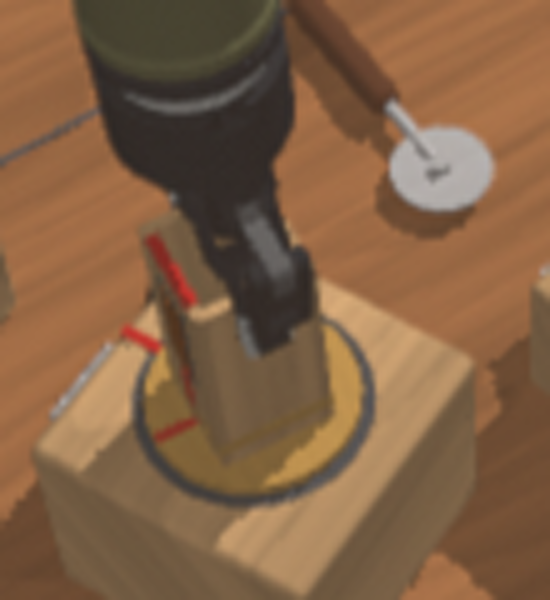

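Emit:
step_arm(steps="0.2 0 0 0.04 0.75; 0.2 0 0 0.03 0.8; 0.2 0 0 0.03 0.8; 0.2 0 0 0.03 0.8; 0.2 0 0 0.03 0.8; 0.2 0 0 0.03 0.8; 0.2 0 0 0.03 0.8; 0.2 0 0 0.03 0.8; 0.2 0 0 0.03 0.5; 0.2 0 0 0 0")

```text
time: 39.5
tcp_pos: [0.5335, -0.2208, 0.238]
eef_rot: [[0.883, 0.47, 0.005], [0.47, -0.882, 0.029], [0.018, -0.023, -1.0]]
contact_force: [-2.8, 1.6, 1.8]
grip_width: 0.0559
```

```bash
python3 - <<'E'
from h import *
from plan import psi
s=st();print(psi(s),s["torque"])
p=imaging.camera("scene");save(p,"s22",(210,190,320,310),5)
p=imaging.camera("wrist");save(p,"w22")
E
```

```text
t 39.5 tcp [ 0.5335 -0.2208  0.238 ] F [-2.8  1.6  1.8] w 0.055850166757151785
[[0.883, 0.47, 0.005], [0.47, -0.882, 0.029], [0.018, -0.023, -1.0]] [-32.   17.2  63.6  96.3 -17.4  77.1 -27.3]
-61.96450122372846 [ 0.20602238  0.73001838 -0.16059985]
```

View pics/s22.png

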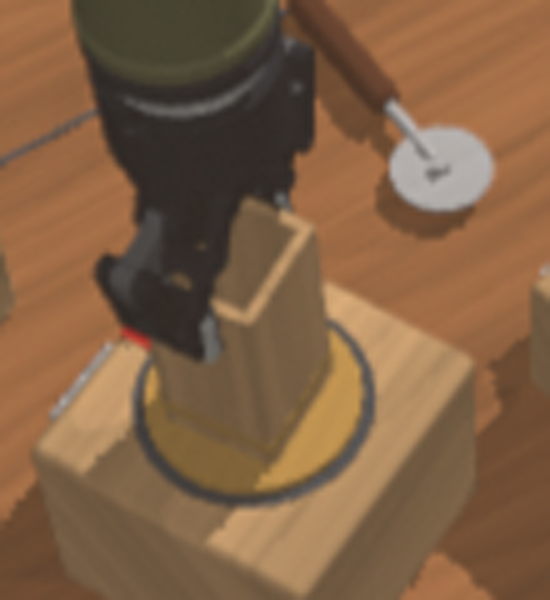

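View pics/w22.png

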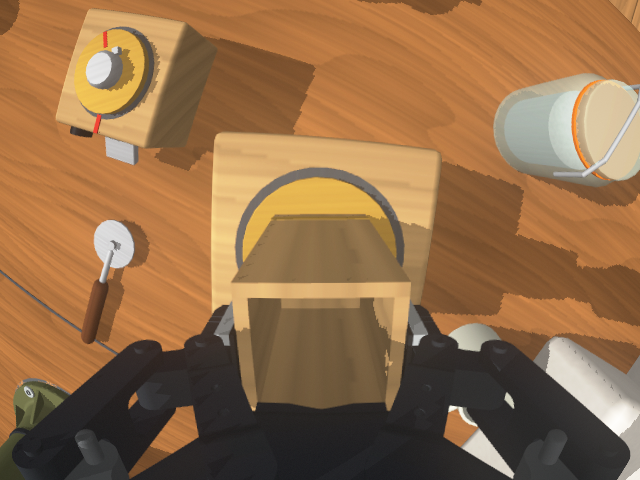

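Emit:
step_arm(steps="0.2 0 0 0.03 0.3; 0.2 0 0 0.02 0.3; 0.2 0 0 0 0; 0.2 0 0 0 0; 0.2 0 0 0 0; 0 0 0 0 0; -0.4 0 0 0 0; -0.8 0 0 0 0; -1 0 0 0 0; -1 0 0 0 0")

```text
time: 40.85
tcp_pos: [0.5361, -0.2212, 0.2375]
eef_rot: [[0.918, 0.396, 0.011], [0.396, -0.918, 0.027], [0.021, -0.02, -1.0]]
contact_force: [0.5, 0.4, -0.2]
grip_width: 0.0854
```

```bash
python3 - <<'E'
from h import *
from plan import psi
s=st();print(psi(s),s["torque"])
E
```

```text
t 40.85 tcp [ 0.5361 -0.2212  0.2375] F [ 0.5  0.4 -0.2] w 0.08539658551966067
[[0.918, 0.396, 0.011], [0.396, -0.918, 0.027], [0.021, -0.02, -1.0]] [-32.5  17.6  64.4  96.3 -17.9  76.8 -31.6]
-66.66598394040899 [-0.01834839  0.00992535  0.03737909]
```

Released. I'll rise straight up and check.

Emit:
step_arm(steps="-1 0 0 -0.3 0; -1 0 0 -0.7 0; -1 0 0 -0.8 0; -1 0 0 -0.8 0; -1 0 0 -0.8 0; -1 -0.4 0 -0.6 0; -1 -0.6 0 0 0; -1 -0.5 0 0 0; -1 0 0 0 0; -1 0 0 0 0")

```text
time: 42.1
tcp_pos: [0.4985, -0.2428, 0.3488]
eef_rot: [[0.919, 0.393, 0.019], [0.393, -0.919, 0.025], [0.028, -0.016, -0.999]]
contact_force: [-0.5, 0.3, 0.4]
grip_width: 0.0854
```

```bash
python3 - <<'E'
from h import *
s=st()
p=imaging.camera("scene");save(p,"s23",(210,170,320,310),4)
p=imaging.camera("wrist");save(p,"w23")
p=imaging.camera("top");save(p,"t23",(320,160,430,290),4.5)
E
```

```text
t 42.1 tcp [ 0.4985 -0.2428  0.3488] F [-0.5  0.3  0.4] w 0.08540177549623174
[[0.919, 0.393, 0.019], [0.393, -0.919, 0.025], [0.028, -0.016, -0.999]] [-35.7   7.6  66.7  89.8  -8.7  87.  -35.6]
```

View pics/s23.png

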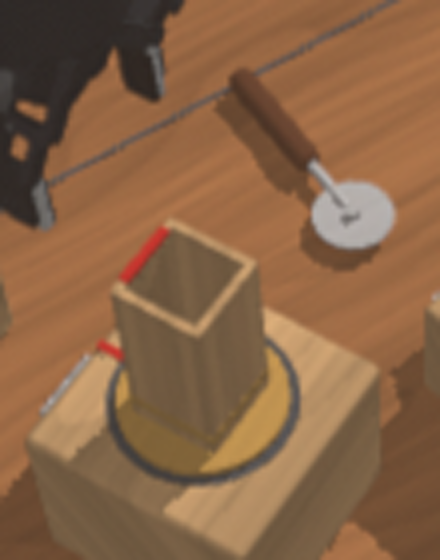

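View pics/w23.png

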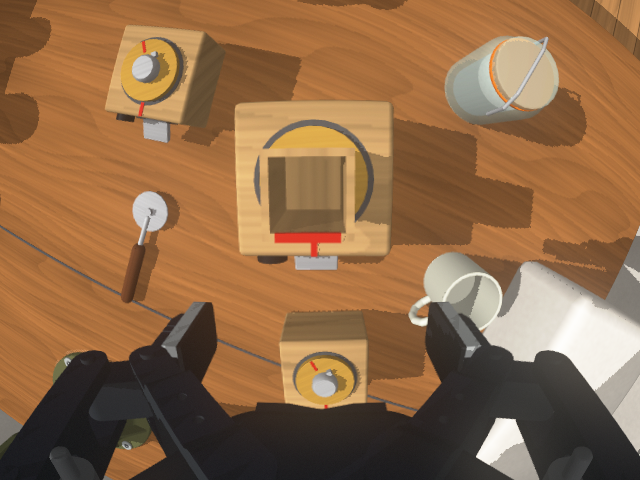

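View pics/t23.png

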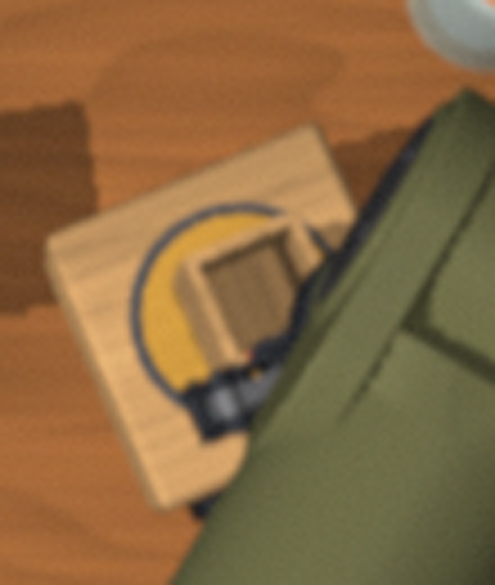

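```bash
python3 - <<'E'
from h import *
p=imaging.camera("wrist");save(p,"w24",(225,90,405,280),3.1)
E
```

```text
(no output)
```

View pics/w24.png

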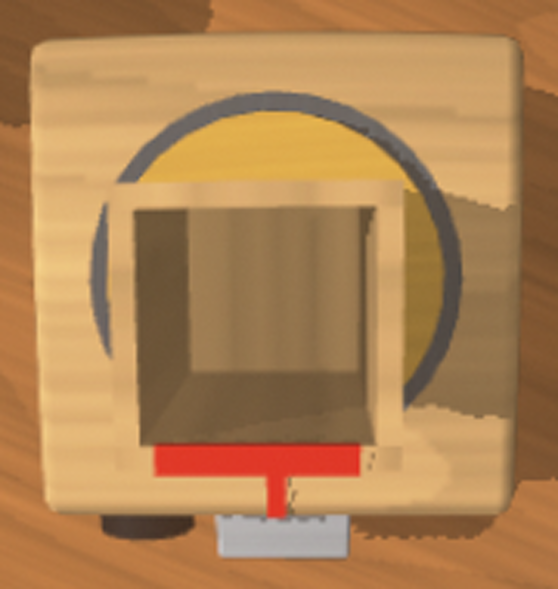

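```bash
python3 - <<'E'
from h import *
s=monitor.observe();p=imaging.camera("wrist")
W=lambda u,v,z:watz(p,s,225+u/3.1,90+v/3.1,z)
def box(c,z):
    H=np.array([W(u,v,z) for u,v in c]);a=(H[2]+H[3]-H[0]-H[1])/2;b=(H[0]+H[3]-H[1]-H[2])/2
    A=lambda q:np.degrees(np.arctan2(q[1],q[0]))
    print(z,H.mean(0)[:2],np.linalg.norm(a),np.linalg.norm(b),A(a),A(b)+90 , [round(A(H[i]-H[j]),1) for i,j in((2,1),(3,0),(0,1),(3,2))])
box([(108,183),(403,181),(401,470),(116,472)],.2563)
box([(31,40),(520,38),(512,512),(45,514)],.13)
m=W(277,497,.13);print(m,np.degrees(np.arctan2(*(m[:2]-[.533,-.2168])[::-1])))
E
```

```text
0.2563 [ 0.53345364 -0.21818737] 0.05589175392066395 0.05560443797774955 -156.5884491630541 203.4699943587077 [np.float64(-156.4), np.float64(-156.8), np.float64(113.2), np.float64(113.8)]
0.13 [ 0.53355389 -0.21728499] 0.14635914439629757 0.14641863787849135 -156.62884683964924 203.32759418135137 [np.float64(-156.4), np.float64(-156.9), np.float64(113.0), np.float64(113.7)]
[ 0.4712791  -0.24429984  0.13      ] -155.98456680537242
```

```bash
python3 - <<'E'
from workcell import job
print(job.finish_job())
E
```

```text
the job is handed in; nothing more can be done
None
```

The hopper is back on the mill, seated, with its windowed face pointing at the red mark, and the job is handed in at about 42 s of the 72 s.

- **Standing it up:** The tool can only point down, so the hopper had to pivot in the grip. My first two attempts failed. A full-pad grip lifted it flat without pivoting, and a smaller grip at the edge slipped off. That slip let it drop slightly and turned it about 10° on the table. A medium grip at the mouth with a few quick up-down moves, then a drag of the foot edge across the table, brought it upright. I let go and saw it standing on its own.
- **Seating:** I took it again from above, carried it to the largest mill and lowered it over the red line. It went down to the disc rather than resting 9 mm high on the key.
- **Turning:** I turned hopper and carrier about 132° clockwise to the mark, let go and backed off.

**Last checks (wrist camera after release):**
- The window faces −156.6° in the world frame, and the mill's front, where the mark is, faces −156.6°. The mark's own pixel gave −156.0°, a 0.6° disagreement that is within measuring error.
- The rim's size fits the seated height, and the rim centre is within about 1 mm of the mill's axis.
- The contact force was near zero. The other mills, jar, mug and pastry wheel were in view and looked unmoved. I did not check the pitcher or the rolling pin after release.

The tool kept a tilt of about 2° from the hopper-raising moves. The interface gave no way to correct it, and it caused no visible problem.

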